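# Take a dried sample dish off the warmer and weigh it

## Task

Switch the sample warmer off at its rotary isolator handle, then use the spatula to lift the lidded dish from under the heater bridge and set it on the middle of the cooling stand, keeping it level. Lay the spatula down on the bench, then pick the dish up by its knob and set it, without dropping it, in the middle of the balance pan. Only when it is on the balance, turn the isolator fully back on; leave the bottles and other things where they are.

Things in the scene. Friction and masses are not known exactly. Their poses are not given: they have to be found in the camera images.
- warmer: Sample warmer, fixed: white base plate 150 mm wide, 20 mm high, x = -80 to +90 mm; grey console 110 mm wide, 90 mm high joined on its -y side. White heater bridge over the bed, across y: x = -25 to +25 mm, underside 100 mm and top 130 mm above the bench, 122 mm clear between its posts. Origin on the bench below the bed's centre; x points away from the robot, open for the spatula from -x.
- warmer_bed (a point): Centre of the warmer's bed, level with the tops of its two rails, 34 mm above the bench and 14 mm above the base plate. Rails run along x: 100 mm long, 8 mm wide, 56 mm clear between them. Axes as the warmer's. The dish starts on these rails, under the bridge, within 8 mm of this point.
- isolator (a joint): Isolator handle on top of the warmer's console, vertical axis: 0 = on (handle along the warmer's x, pointed end away from the robot), 1.571 = off (turned anticlockwise seen from above: handle across the warmer, pointed end to its +y, towards the bed). A spring detent holds either end and pulls in from halfway (0.15 N m). Starts on.
- isolator_grip (a point): On the isolator handle's axis, mid height of its grip bar, 121 mm above the bench, 132 mm to -y of the bed's centre. Bar: black, 78 mm long, 16 mm wide, from 103 to 131 mm above the bench, on a hub 44 mm across; console top at 90 mm. Turns with the handle: +x is the pointed end.
- dish: Lidded aluminium moisture dish, 84 mm across, 12 mm high, with a knob 20 mm across in the middle of the lid reaching 36 mm above the underside; about 90 g, one rigid piece. Origin: centre of the underside, z up.
- spatula: Steel spatula 200 mm long, 160 g, blade flat on the bench. Origin on the underside below the handle's middle; x to the blade tip, z up. Blade 44 mm wide, 3 mm thick, x = 69 to 155 mm, underside z = 0. Neck 16 mm wide slopes up from it to the black handle: x = -45 to 45 mm, 18 mm wide, z = 48 to 70 mm, held level by a heel 30 mm wide at x = -36 mm.
- spatula_grip (a point): Middle of the spatula's handle, 59 mm above its underside, same axes as the spatula.
- stand_top (a point): Cooling stand, fixed: two steel rails along its x, 110 mm long, 8 mm wide, 60 mm clear between them, tops 32 mm above the bench. Between the rails it is open down to the bench, from above and from -x (the robot's side); a crossbar joins them at x = 51 mm. The point is the middle between the rails, level with their tops, z up.
- pan (a point): Centre of the top of the balance's round steel pan, 130 mm across, 73 mm above the bench. Balance: white, 220 x 170 mm, fixed, its body 58 mm high, display at its -x side.
- wash_bottle: Bystander: clear bottle with white cap, 56 mm across, 120 mm high. Origin at the underside, as for all bystanders.
- reagent_bottle: Bystander: glass bottle with cap, 68 mm across, 120 mm high.
- jar: Bystander: amber jar with black lid, 60 mm across, 75 mm high.
- petri: Bystander: closed clear Petri dish, 90 mm across, 15 mm high, without a knob, lying on the bench.
- tip_box: Bystander: grey box 120 x 80 x 50 mm.
- weight: Bystander: steel cylinder 40 mm across, 45 mm high.
There are look-alikes about, which are no part of the job. Leave any brown or red look-alike of the dish alone.

How it is judged (in metres and radians):
On the way, in this order (a step that is already met when the one before it is completed fails the run):
1. the isolator is off, with the dish still on the warmer (value of joint isolator above 1.4 rad and horizontal distance between dish and warmer_bed below 0.03 m), for 0.2 s.
2. isolator off, the dish is carried on the spatula, clear of the warmer and not touched by the fingers (value of joint isolator above 1.4 rad and contact force between dish and spatula above 0.2 N and contact force between dish and the fingers below 0.05 N and contact force between dish and warmer below 0.05 N and horizontal distance between dish and warmer_bed above 0.07 m), for 0.2 s.
3. isolator off, the dish rests flat on the cooling stand within 30 mm of its middle, free of the spatula and of the fingers (value of joint isolator above 1.4 rad and horizontal distance between dish and stand_top below 0.03 m and z of dish in the frame of stand_top between -0.005 and 0.005 m and angle between dish's own z axis and vertical below 0.1 rad and contact force between dish and the fingers below 0.05 N and contact force between dish and spatula below 0.05 N and linear speed of dish below 0.03 m/s), for 0.2 s.
4. isolator off, the dish rests flat on the balance pan within 25 mm of its middle, released (value of joint isolator above 1.4 rad and horizontal distance between dish and pan below 0.025 m and z of dish in the frame of pan between -0.005 and 0.005 m and angle between dish's own z axis and vertical below 0.1 rad and contact force between dish and the fingers below 0.05 N and contact force between dish and spatula below 0.05 N and linear speed of dish below 0.03 m/s), for 0.2 s.
At the end, for the whole second after the job is handed in: The isolator is on (under 0.17 rad), the dish lies flat and at rest on the balance pan, its centre within 25 mm of the pan's, and the spatula lies flat and at rest on the bench (origin within 8 mm of bench height, tilt under 0.1 rad), all released (value of joint isolator below 0.17 rad and horizontal distance between dish and pan below 0.025 m and z of dish in the frame of pan between -0.005 and 0.005 m and angle between each of dish, spatula's own z axis and vertical below 0.1 rad and contact force between dish and the fingers below 0.05 N and contact force between dish and spatula below 0.05 N and linear speed of each of dish, spatula below 0.03 m/s and height (world z) of spatula between -0.008 and 0.008 m); the robot touches nothing.
It fails at once if the dish is tipped by more than 0.5 rad (angle between dish's own z axis and vertical above 0.5 rad).
It fails at once if the dish is dropped or thrown (faster than 0.6 m/s while neither the fingers nor the spatula hold it) (linear speed of dish above 0.6 m/s and contact force between dish and the fingers below 0.05 N and contact force between dish and spatula below 0.05 N).
It fails at once if a bystander is moved by more than 40 mm (distance of any of wash_bottle, reagent_bottle, jar, petri, tip_box, weight from where it was at the start of the episode above 0.04 m).
It also fails if it takes over 72 s, if anything falls off the work surface, if the arm or the gripper's body presses on something with over 40 N, if the wrist force passes 120 N, or if a joint passes its speed limit or range.

## Robot

A 6-joint arm with a two-finger parallel gripper is mounted at the origin on the work surface. World frame = base frame: x ahead of the robot, y to its left, z up, the work surface at z = 0. Lengths are in m, angles in degrees, forces in N, time in s.
With the tool pointing down it reaches from about 0.35 to 0.85 m from the base axis. Payload 8.1 kg.
Tool frame: the origin (TCP) lies on the centre line of the jaws, within the pads' length; the fingertips stand 19 mm ahead of it and the grasp point (between the pads) is the TCP (tcp_to_tips is the distance from the TCP to the fingertips, in m); z points along the fingers, y is the line along which they close (so a half turn about z gives the same grasp; the last joint's range is limited). The gripper opens to 85 mm and grips with 20 to 120 N. Pads are 22 mm wide; open, the fingers measure 114 mm over their backs; the gripper's body (76 mm by 85 mm) begins 54 mm behind the grasp point. The pads swing forward as they close: fully open they stand 13 mm farther back than shut.
Start: joints at [-82.07, 7.471, 85.268, -0, 87.261, -4.893], TCP at [0.133, -0.585, 0.226] pointing down, gripper open.
Joint ranges: [-169.43, 169.43], [-51.17, 129.36], [1.28, 143.12], [-76.62, 256.62], [0, 156.53], [-152.29, 152.29]. Speed limits (degrees/s): [136.94, 136.94, 159.86, 180, 180, 180].

## Interface

Orientations are given as a 3x3 rotation matrix whose columns are the frame's x, y, z axes.
In Python, from station import * gives the robot as it stands.
- The arm moves only by the tool drive_tool, never from a script. Its argument "series" is one flat list of numbers, 5 for each row, row after row: the opening, from -1 (shut) to 1 (fully open), then the shift along the world's x, y, z as a fraction of full scale, then the turn about the world's z as a fraction of full scale. A call has 1 to 5 rows; each row is the pose to reach, as a shift and turn from the pose commanded when the call began, turning the shorter way round; what a row does not reach only later rows make up. Full scale, the value 1, is 100 mm for a shift and 360 degrees for a turn. A row lasts 1/10 s, in which the tool goes at most 50 mm and 8.59 degrees, less where a joint would pass 70% of its speed; a pose out of reach is approached as far as the arm can. A call with a number of a shift or a turn outside -1 to 1 is refused whole. A call with a gripper value outside its range is refused whole. The fingers move at their own pace and stop on an object; "force" is the grip in N (left out, the last holds). Time passes only in rows, so rows that repeat a pose let the fingers close. It gives the time, the measured TCP pose, the force, the opening and the grip force at its end, in the units of the state.
- sense(): the state, without advancing time (a new reading comes with each control period).
- camera(name): name is "scene" or "top" or "wrist"; returns a dict with "color" (400x640x3 uint8, red, green, blue), "K" (3x3 intrinsics, pixels), "view" (4x4, takes a point from world to camera coordinates); the wrist camera has in their place "tool_from_camera" (4x4, takes a point from camera to tool coordinates, whose origin is the TCP and whose axes are the flange's). Camera axes: x right, y down, z forward; pixel columns grow to the right and rows downward; lengths in m; the calibration is good to about 2 mm. A picture is of the moment at which its call begins: read the wrist's pose just before it. There is no depth.
- close_job(): hands the job in; it is judged then, once.
The state is a dict: "time": time; "qpos": joint angles; "qvel": joint speeds; "effort": joint torques, N m; "eef_pos": TCP position; "orientation": TCP orientation; "wrist_force": force on the tool from outside, world axes, zero at the start; "moment": the same for the moment, N m; "grip_width": opening from 0.0 (shut) to 1.0 (fully open); "grip_force": force on a finger pad.
Only numpy, scipy, OpenCV 4.12 (cv2) and the standard library are available. Lean on these libraries where they do the work, as an engineer would, in place of code of your own. Each camera call takes 0.05 s, during which the arm holds its last target. There are 200 camera calls.

## Working session

There is one attempt and no reset: what is moved stays moved. The work goes in short steps, Python scripts to look and compute and a tool call to move; the robot and the scene stay as the last step left them, time stands still between calls to the robot, and variables do not carry over. Pictures are saved under pics/ and viewed, at most 10 in all, crops included, and the job is handed in when it is done.

Besides the shell and the picture viewer there is one more tool, called after "Call:" as name(argument=value, ...) on one line, values as JSON. drive_tool: Moves the arm, as the interface text tells. Shift numbers are shares of 100 mm and turn numbers shares of 360 degrees, none past 1 either way. Its arguments: {"type":"object","properties":{"series":{"type":"array"},"force":{"type":"number"}},"required":["series"]}

```bash
mkdir -p pics; ls
cat > h.py <<'E'
from station import *
import numpy as np, cv2
def ray(c,u,v,z):
    K,V=np.array(c["K"]),np.array(c["view"]); R,t=V[:3,:3],V[:3,3]
    d=R.T@np.linalg.solve(K,[u,v,1]); o=-R.T@t
    return (o+d*(z-o[2])/d[2])[:3]
def proj(c,p):
    K,V=np.array(c["K"]),np.array(c["view"]); q=K@(V[:3,:3]@np.array(p)+V[:3,3]); return q[:2]/q[2]
E
python3 - <<'E'
from h import *
import pickle
for n in("top","scene"):
    c=camera(n); cv2.imwrite(f"pics/{n}0.png",c["color"][:,:,::-1]); pickle.dump(c,open(n+".pkl","wb")); print(c["K"],c["view"])
s=sense();print(s)
E
```

```text
pics
[[363.29421017   0.         320.46307122]
 [  0.         363.29421017 199.17276309]
 [  0.           0.           1.        ]] [[ 0.00500891 -0.9999015  -0.01311083 -0.03667   ]
 [-0.99471288 -0.00363721 -0.1026307   0.56674479]
 [ 0.10257291  0.01355558 -0.99463312  1.25879089]
 [ 0.          0.          0.          1.        ]]
[[386.44091992   0.         314.4575321 ]
 [  0.         386.44091992 195.25535637]
 [  0.           0.           1.        ]] [[-0.71575933  0.69809352 -0.01881538  0.43343419]
 [ 0.41890133  0.4076329  -0.81139207 -0.15986186]
 [-0.55875778 -0.58864324 -0.58419935  1.35825308]
 [ 0.          0.          0.          1.        ]]
{'time': 0.1, 'qpos': array([-8.20707831e+01,  7.51112507e+00,  8.53240582e+01,  1.42281287e-03,
        8.72611168e+01, -4.89196004e+00]), 'qvel': array([ 0.04530267, -0.0613112 , -0.15176798,  0.05039949, -0.03237871,
       -0.02829386]), 'effort': array([ 2.23358424e-03, -5.70952213e+01, -5.01944840e+01,  5.49912500e-05,
        8.09146150e-03, -1.56433509e-05]), 'eef_pos': array([ 0.13311707, -0.5845263 ,  0.22463599]), 'orientation': array([[ 9.75067687e-01,  2.21907554e-01, -2.07291987e-04],
       [ 2.21907587e-01, -9.75066275e-01,  1.66810553e-03],
       [ 1.68041790e-04, -1.67251546e-03, -9.99998587e-01]]), 'wrist_force': array([-0.00794381,  0.87746378,  0.31463848]), 'moment': array([ 0.0595422 , -0.01577229,  0.02363936]), 'grip_force': 0.0, 'grip_width': 1.000248259280711}
```

View pics/top0.png

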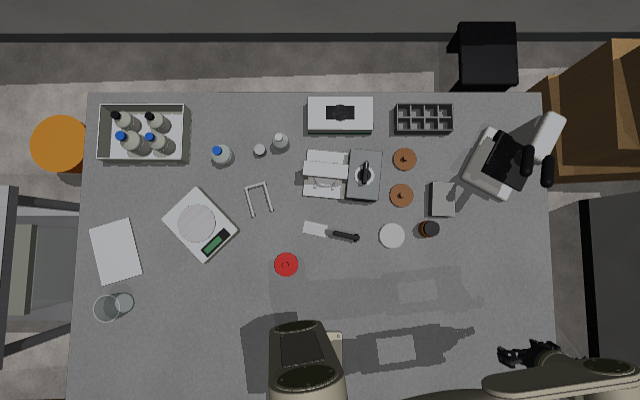

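View pics/scene0.png

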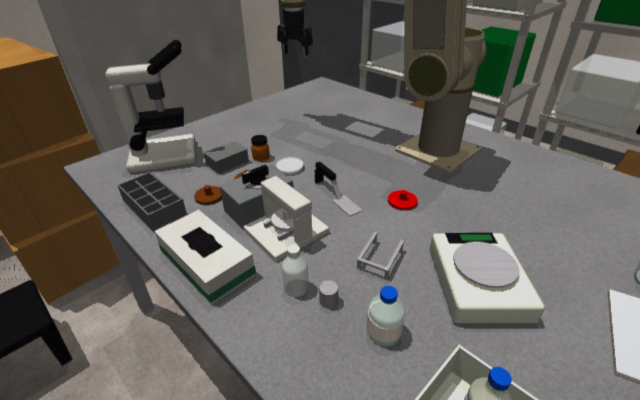

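Top: the warmer is at (342,173) and its isolator at (364,173). The spatula blade is at (315,229) with its handle at (346,237). The stand is at (258,198) and the balance pan at (197,223). Dish candidates: the grey one on the rails under the bridge (~(325,170)), brown ones at (404,159) and (401,195), a red one at (286,264), and a knobless Petri dish at (392,236). The one under the bridge fits the description. I'll enlarge to confirm.

Run:
```python
import cv2,numpy as np
a=cv2.imread("pics/top0.png")[140:250,240:390]; b=cv2.imread("pics/scene0.png")[150:280,215:415]
a=cv2.resize(a,(800,587),interpolation=cv2.INTER_CUBIC)
cv2.imwrite("pics/top0c.png",a)
cv2.imwrite("pics/scene0c.png",cv2.resize(b,(800,520),interpolation=cv2.INTER_CUBIC))
```

```text
(no output)
```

View pics/top0c.png

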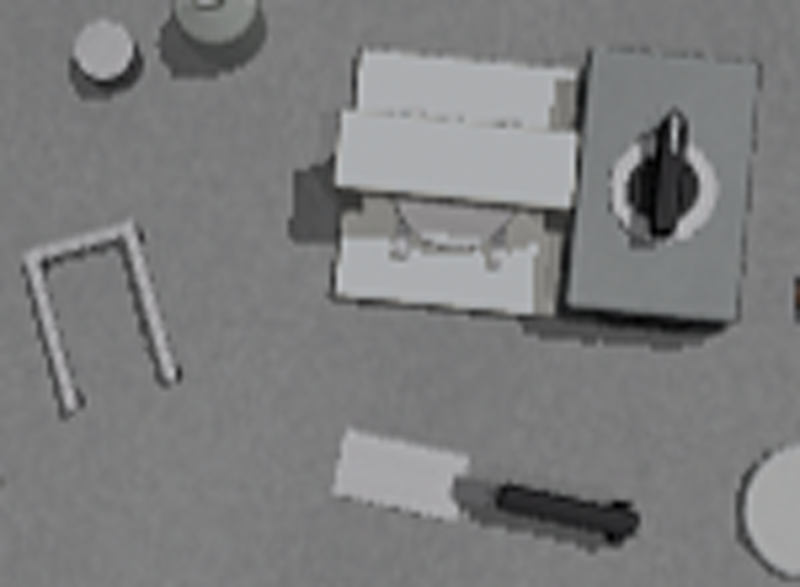

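View pics/scene0c.png

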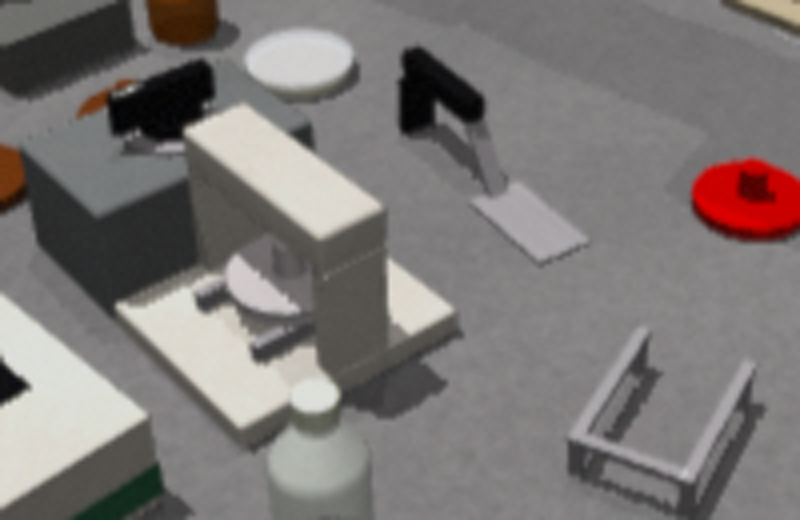

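Confirmed: the grey aluminium dish with its knob sits under the bridge, and the others are brown, red or knobless. Next I'll fit poses from the crop corners.

```bash
cat > fit.py <<'E'
from h import *
import pickle
from scipy.optimize import least_squares
T=pickle.load(open("top.pkl","rb"))
S=pickle.load(open("scene.pkl","rb"))
def cr(p): return ((p[0]+.5)/5.3333-.5+240,(p[1]+.5)/5.336-.5+140)
def cs(p): return ((p[0]+.5)/4-.5+215,(p[1]+.5)/4-.5+150)
def fit(obs,x0):
    def w(p,q): c,s=np.cos(p[2]),np.sin(p[2]); return [p[0]+c*q[0]-s*q[1],p[1]+s*q[0]+c*q[1],q[2]]
    f=lambda p:np.concatenate([proj(c,w(p,q))-np.array(o) for c,o,q in obs])
    r=least_squares(f,x0,x_scale=[.01,.01,.1],loss='soft_l1'); return r.x,r.fun.reshape(-1,2)
if __name__=="__main__":
    np.set_printoptions(precision=4,suppress=True)
    print("spat guess",ray(T,*cr((560,510)),.07),"warm",ray(T,*cr((450,170)),.0))
    W=[((360,48),(.09,.075,.02)),((335,297),(-.08,.075,.02)),((345,110),(.025,None,.13)),
       ]
    # console extents: top z .09, y from -.075 to -.185
    obs=[(T,cr(p),q) for p,q in [((360,48),(.09,.075,.02)),((335,297),(-.08,.075,.02)),((590,48),(.09,-.077,.09)),((760,62),(.09,-.187,.09)),((740,322),(-.08,-.187,.09)),((568,308),(-.08,-.077,.09)),((665,180),(0,-.132,.131))]]
    obs+=[(S,cs(p),q) for p,q in [((245,442),(.09,.075,.02)),((460,315),(-.08,.075,.02))]]
    p,r=fit(obs,[.6,-.05,-.05]); print("warmer",p,np.degrees(p[2])); print(r)
    obs=[(T,cr(p),q) for p,q in [((70,408),(-.055,.034,.032)),((172,378),(-.055,-.034,.032)),((30,258),(.055,.034,.032)),((132,228),(.055,-.034,.032))]]
    obs+=[(S,cs(p),q) for p,q in [((645,333),(-.055,-.034,.032)),((750,368),(-.055,.034,.032))]]
    p,r=fit(obs,[.5,.15,.2]); print("stand",p,np.degrees(p[2]));print(r)
    obs=[(T,cr(p),q) for p,q in [((347,430),(.155,-.022,.003)),((468,457),(.069,-.022,.003)),((455,520),(.069,.022,.003)),((332,493),(.155,.022,.003)),((498,495),(.045,0,.068))]]
    obs+=[(S,cs(p),q) for p,q in [((588,241),(.155,-.022,.003)),((541,263),(.155,-.022,.003)),((470,203),(.069,.022,.003))]]
    obs[5]=(S,cs((588,241)),(.155,.022,.003))
    p,r=fit(obs,[.45,-.08,1.5]); print("spat",p,np.degrees(p[2]));print(r)
    g=cv2.cvtColor(T["color"][180:270,155:245],cv2.COLOR_RGB2GRAY)
    c=cv2.HoughCircles(cv2.resize(g,None,fx=4,fy=4,interpolation=cv2.INTER_CUBIC),cv2.HOUGH_GRADIENT,1,200,param1=60,param2=20,minRadius=65,maxRadius=95)
    print(c); u,v=(c[0,0,:2]+.5)/4-.5+[155,180]; print("pan",u,v,ray(T,u,v,.073))
E
python3 fit.py
```

```text
spat guess [ 0.4402 -0.1173  0.07  ] warm [ 0.6717 -0.0461  0.    ]
warmer [ 0.6546 -0.0497 -0.0928] -5.317198298615373
[[-0.3887  0.1853]
 [-0.5252 -0.0718]
 [-0.3842 -0.6231]
 [-0.1421 -0.2651]
 [-0.4597  0.3165]
 [-0.7677 -0.185 ]
 [ 0.6527 -0.0738]
 [-0.5974 -3.6043]
 [-0.0621 -1.9303]]
stand [0.5684 0.1861 0.2755] 15.783392956874005
[[ 0.1728 -0.1129]
 [-0.3409  0.3525]
 [ 0.0041 -1.7647]
 [-0.6656 -1.2312]
 [ 0.2107 -1.412 ]
 [ 0.1225 -1.2646]]
spat [ 0.4423 -0.1232  1.3723] 78.62729098673944
[[-0.5068 -0.2974]
 [ 0.2331 -0.5264]
 [ 0.2087 -0.2632]
 [-0.2282 -0.0768]
 [ 0.3464 -0.5037]
 [ 0.3742 -0.2734]
 [-0.4191 -0.2484]
 [11.635  -5.5248]]
[[[169.5 175.5  74.1]]]
pan 197.0 223.5 [0.4773 0.3863 0.073 ]
```

Call:
drive_tool(series=[0,1,0.8,0,-0.01,0,1,0.8,0,-0.01,0,1,0.8,0,-0.01], force=60)

```text
time: 0.4
eef_pos: [0.2351, -0.5028, 0.225]
orientation: [[0.987, 0.161, 0.0], [0.161, -0.987, 0.002], [0.001, -0.002, -1.0]]
wrist_force: [0.1, -0.1, -0.4]
grip_width: 0.515
grip_force: 0.0
```

Run:
```python
from fit import *
for n,p,z in [("red",(286,264),.012),("petri",(392,236),.015),("wash?",(280,142),.1),("weight",(259,150),.045),("reag",(221,155),.1),("stand",(258,198),.032),("jar",(428,228),.07)]: print(n,ray(T,*p,z).round(3))
s=sense(); print(s["eef_pos"],s["qpos"])
```

```text
red [0.338 0.087 0.012]
petri [ 0.438 -0.288  0.015]
wash? [0.755 0.104 0.1  ]
weight [0.74  0.185 0.045]
reag [0.709 0.304 0.1  ]
stand [0.57  0.187 0.032]
jar [ 0.466 -0.4    0.07 ]
[ 0.2351346  -0.50276196  0.224955  ] [-7.02667467e+01  6.14250046e-01  9.25157206e+01  5.77483854e-02
  8.69534774e+01  1.04668671e+01]
```

Call:
drive_tool(series=[0,1,0.8,0,-0.01,0,1,0.8,0,-0.01,0,1,0.8,0,-0.01])

```text
time: 0.7
eef_pos: [0.3354, -0.4224, 0.2252]
orientation: [[0.995, 0.1, 0.0], [0.1, -0.995, 0.001], [0.001, -0.001, -1.0]]
wrist_force: [0.6, 0.8, -0.5]
grip_width: 0.504
grip_force: 0.0
```

Call:
drive_tool(series=[0,1,0.8,0,-0.01,0,1,0.8,0,-0.01,0,1,0.8,0,-0.01])

```text
time: 1.0
eef_pos: [0.4353, -0.3423, 0.2252]
orientation: [[0.999, 0.037, 0.0], [0.037, -0.999, 0.001], [0.0, -0.001, -1.0]]
wrist_force: [0.7, -0.3, 0.1]
grip_width: 0.5
grip_force: 0.0
```

Call:
drive_tool(series=[0,1,0.8,0,-0.01,0,1,0.8,0,-0.01,0,1,0.8,0,-0.01])

```text
time: 1.3
eef_pos: [0.5352, -0.2621, 0.225]
orientation: [[1.0, -0.026, -0.0], [-0.026, -1.0, 0.001], [-0.0, -0.001, -1.0]]
wrist_force: [-0.4, 0.7, 0.1]
grip_width: 0.498
grip_force: 0.0
```

Call:
drive_tool(series=[0,0.7,0.8,0,-0.01,0,0.7,0.8,0,-0.01,0,0.7,0.8,0,-0.01,0,0.7,0.8,0,-0.01])

```text
time: 1.7
eef_pos: [0.6037, -0.1833, 0.2247]
orientation: [[0.996, -0.087, -0.001], [-0.087, -0.996, 0.0], [-0.001, -0.0, -1.0]]
wrist_force: [0.2, -0.0, 0.5]
grip_width: 0.504
grip_force: 0.0
```

```bash
cat >> h.py <<'E'
def wrist():
    s=sense(); c=camera("wrist"); M=np.eye(4); M[:3,:3]=s["orientation"]; M[:3,3]=s["eef_pos"]
    c["view"]=np.linalg.inv(M@np.array(c["tool_from_camera"])); c["s"]=s; return c
E
python3 - <<'E'
from h import *
import pickle
c=wrist(); pickle.dump(c,open("w1.pkl","wb")); cv2.imwrite("pics/w1.png",c["color"][:,:,::-1]); print(c["s"]["eef_pos"],c["s"]["orientation"][:,0],c["s"]["qpos"])
R=np.array([[np.cos(-.0928),-np.sin(-.0928)],[np.sin(-.0928),np.cos(-.0928)]])
for q in [(0,-.132,.131),(.039,-.132,.131),(-.039,-.132,.131),(-.08,-.075,.09),(-.08,-.185,.09),(-.08,.075,.02)]:
    print(q,proj(c,[*(R@q[:2]+[.6546,-.0497]),q[2]]))
E
```

```text
[ 0.60368436 -0.18329255  0.22470372] [ 0.99620051 -0.08707877 -0.00135484] [-2.15432668e+01  1.23291586e+01  7.99421983e+01 -1.96341232e-03
  8.78090410e+01  7.34524014e+01]
(0, -0.132, 0.131) [313.37399976 150.99848251]
(0.039, -0.132, 0.131) [313.4619351   98.98461095]
(-0.039, -0.132, 0.131) [313.29315063 198.82085335]
(-0.08, -0.075, 0.09) [256.09646873 227.60714726]
(-0.08, -0.185, 0.09) [367.93542918 228.35344057]
(-0.08, 0.075, 0.02) [143.14424852 206.11443113]
```

View pics/w1.png

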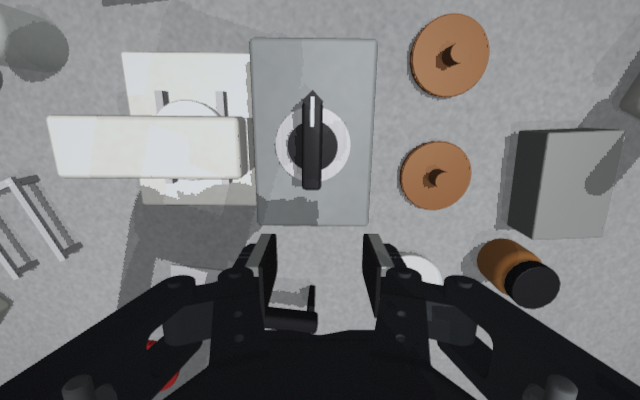

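Wrist view: the handle runs from its pointed end at (312,92) to (312,189). The console corners are (250,38), (377,40), (257,226) and (369,226). Brown look-alikes stand well to the right.

Run:
```python
from fit import *
np.set_printoptions(precision=4,suppress=True)
W=pickle.load(open("w1.pkl","rb"))
o1=[(W,p,q) for p,q in [((250,38),(.09,-.075,.09)),((377,40),(.09,-.185,.09)),((257,226),(-.08,-.075,.09)),((369,226),(-.08,-.185,.09)),((122,53),(.09,.075,.02)),((141,205),(-.08,.075,.02))]]
o2=[(W,p,q) for p,q in [((312,92),(.039,-.132,.131)),((312,189),(-.039,-.132,.131))]]
o3=[(W,p,q) for p,q in [((48,117),(.025,.075,.13)),((58,177),(-.025,.075,.13))]]
x=[.65,-.05,-.09]
for o in (o1,o2,o1+o2): 
    p,r=fit(o,x);print(p,np.degrees(p[2]));print(r)
    print("grip",p[0]+np.sin(p[2])*.132,p[1]-np.cos(p[2])*.132)
```

```text
[ 0.6547 -0.0508 -0.0977] -5.598265455266725
[[-1.5524 -0.4674]
 [ 2.3916 -0.8304]
 [-0.194   1.802 ]
 [-0.4025  3.0633]
 [-0.3387 -1.0938]
 [ 2.6545  0.6906]]
grip 0.6417901475957124 -0.1821633694222186
[ 0.6605 -0.0492 -0.0924] -5.292797453337253
[[ 0.0052 -1.313 ]
 [-0.006   2.8102]]
grip 0.6483564347420638 -0.1806004119569003
[ 0.6557 -0.0498 -0.0884] -5.062626265233393
[[-3.9771 -2.6898]
 [ 0.2602 -4.3996]
 [-0.633   0.1928]
 [-0.6286  0.4725]
 [-2.2158 -1.3918]
 [ 2.3276  0.468 ]
 [ 1.208   4.5668]
 [ 1.4828  7.7792]]
grip 0.6440949621335292 -0.1812718342504774
```

Run:
```python
from fit import *
np.set_printoptions(precision=4,suppress=True)
W=pickle.load(open("w1.pkl","rb"))
a=W["color"][:,:,::-1]
print("K",W["K"][0],W["K"][1],"cam pos",np.linalg.inv(W["view"])[:3,[2,3]])
for c,p in [(W,(313,144)),(T,cr((664,188))),(S,None)]:
    if p is not None: print([ray(c,*p,z) for z in(.09,.095,.1)])
for p,z in [((312,92),.131),((312,189),.131),((312,189),.103),((250,38),.09),((257,226),.09)]: print(p,ray(W,*p,z))
for p,z in [((675,110),.131),((660,238),.131),((590,48),.09),((568,308),.09)]: print("top",ray(T,*cr(p),z))
```

```text
K [306.1063   0.     319.2706] [  0.     306.1063 197.1173] cam pos [[-0.2581  0.6692]
 [ 0.0233 -0.1884]
 [-0.9658  0.3729]]
[array([ 0.6442, -0.1801,  0.09  ]), array([ 0.6446, -0.1803,  0.095 ]), array([ 0.6451, -0.1804,  0.1   ])]
[array([ 0.6442, -0.1827,  0.09  ]), array([ 0.6433, -0.1822,  0.095 ]), array([ 0.6425, -0.1816,  0.1   ])]
(312, 92) [ 0.6863 -0.1841  0.131 ]
(312, 189) [ 0.6119 -0.1772  0.131 ]
(312, 189) [ 0.6052 -0.1759  0.103 ]
(250, 38) [ 0.7365 -0.1355  0.09  ]
(257, 226) [ 0.5696 -0.1181  0.09  ]
top [ 0.6859 -0.1854  0.131 ]
top [ 0.6061 -0.1756  0.131 ]
top [ 0.7349 -0.136   0.09  ]
top [ 0.5672 -0.1215  0.09  ]
```

Call:
drive_tool(series=[0,0.4,0.02,0,0,0,0.4,0.02,0,0,0,0.4,0.02,-0.5,0,0,0.4,0.02,-1,0,0,0.4,0.02,-1,0])

```text
time: 2.25
eef_pos: [0.6367, -0.1827, 0.1166]
orientation: [[0.996, -0.092, -0.014], [-0.092, -0.996, 0.005], [-0.014, -0.003, -1.0]]
wrist_force: [-1.3, -0.3, -0.8]
grip_width: 0.497
grip_force: 0.0
```

Call:
drive_tool(series=[-1,0,0,0,0,-1,0,0,0,0,-1,0,0,0,0,-1,0,0,0,0,-1,0,0,0,0], force=50)

```text
time: 2.75
eef_pos: [0.644, -0.1833, 0.1274]
orientation: [[0.996, -0.09, 0.002], [-0.09, -0.996, -0.001], [0.002, 0.001, -1.0]]
wrist_force: [-0.3, 0.2, -0.5]
grip_width: -0.001
grip_force: 0.0
```

Run:
```python
from h import *
c=wrist(); a=c["color"][:,:,::-1]; s=c["s"]; print(s["eef_pos"],s["grip_width"],s["grip_force"],s["wrist_force"])
t=camera("scene")["color"][150:280,215:415,::-1]
b=np.zeros((600,640,3),np.uint8); b[:300]=a[60:360]; b[300:600,:460]=cv2.resize(t,(460,300)); cv2.imwrite("pics/w2.png",b)
print(proj(c,s["eef_pos"]))
```

```text
[ 0.64402456 -0.18330966  0.12738405] -0.0009398771100693204 0.0 [-0.3287198   0.24902994 -0.50864556]
[320.68946566 245.0032875 ]
```

View pics/w2.png

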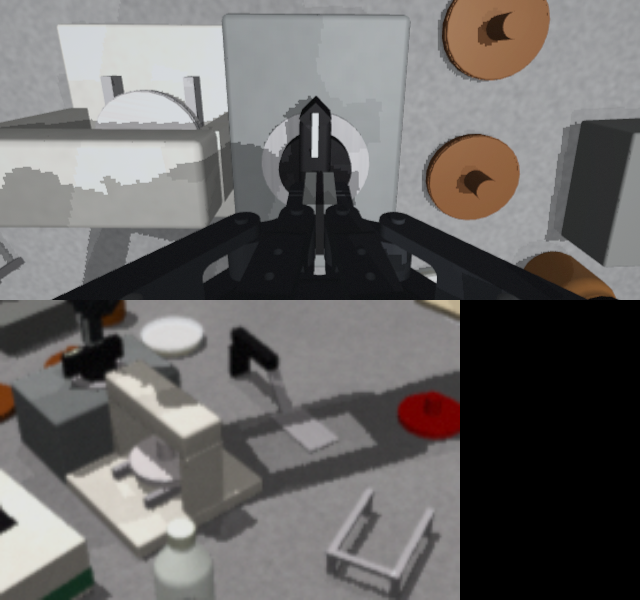

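Run:
```python
from h import *
c=wrist(); a=c["color"][140:340,240:400,::-1]; s=c["s"]; e=s["eef_pos"]
for d in (-.019,0,.019):print(d,proj(c,e+[0,0,d]))
t=camera("scene")["color"][125:215,210:310,::-1]
b=np.hstack([cv2.resize(a,(400,500),interpolation=cv2.INTER_CUBIC),cv2.resize(t,(400,500),interpolation=cv2.INTER_CUBIC)]); b=np.clip(b.astype(float)*2+20,0,255).astype(np.uint8); cv2.imwrite("pics/w3.png",b)
```

```text
-0.019 [320.55806343 231.70925896]
0 [320.68878012 245.00337122]
0.019 [320.85334863 261.7402725 ]
```

View pics/w3.png

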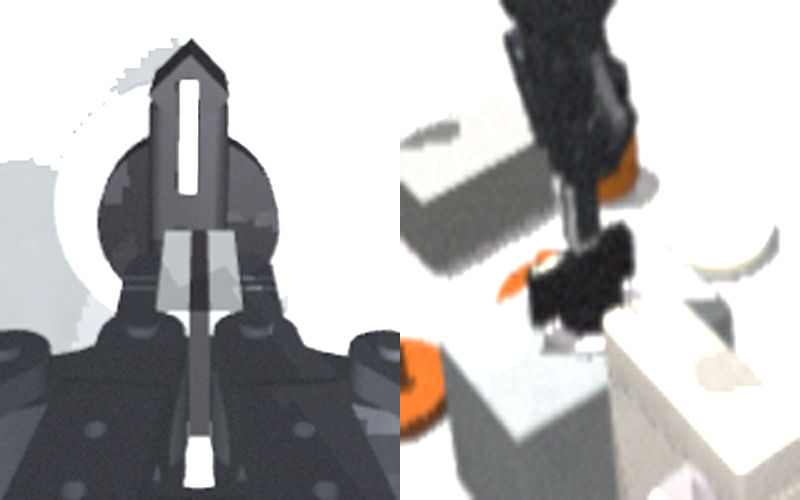

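Run:
```python
from h import *
s=sense(); c=wrist(); e=s["eef_pos"]; R=s["orientation"]
print(c["tool_from_camera"])
for x in (-.011,.011):
  for y in (0,.008):
    for d in (-.01,0,.01,.019): print(x,y,d,proj(c,e+R@[x,y,d]).round(1))
for q in [(.039,.008,.131),(.03,.008,.131),(0,.008,.131)]:
    a=-.0928; print("bar",q,proj(c,[.644+np.cos(a)*q[0]-np.sin(a)*q[1],-.181+np.sin(a)*q[0]+np.cos(a)*q[1],q[2]]).round(1))
```

```text
[[ 1.08029376e-03 -9.66183990e-01 -2.57851372e-01  6.55091119e-02]
 [ 9.99999159e-01  1.22880316e-03 -4.14801302e-04 -7.06244553e-04]
 [ 7.17622957e-04 -2.57850707e-01  9.66184505e-01 -1.48295316e-01]
 [ 0.00000000e+00  0.00000000e+00  0.00000000e+00  1.00000000e+00]]
-0.011 0 -0.01 [320.7 273.5]
-0.011 0 0 [320.6 264.1]
-0.011 0 0.01 [320.6 255.8]
-0.011 0 0.019 [320.5 249.1]
-0.011 0.008 -0.01 [336.7 273.5]
-0.011 0.008 0 [335.7 264.1]
-0.011 0.008 0.01 [334.8 255.8]
-0.011 0.008 0.019 [334.  249.1]
0.011 0 -0.01 [320.8 232.4]
0.011 0 0 [320.7 225.2]
0.011 0 0.01 [320.7 218.8]
0.011 0 0.019 [320.6 213.7]
0.011 0.008 -0.01 [337.4 232.4]
0.011 0.008 0 [336.3 225.2]
0.011 0.008 0.01 [335.3 218.9]
0.011 0.008 0.019 [334.5 213.7]
bar (0.039, 0.008, 0.131) [300. 172.]
bar (0.03, 0.008, 0.131) [300.2 190.5]
bar (0, 0.008, 0.131) [300.9 248.1]
```

The fingers look shut on top of the bar, so the tips seem to stand higher than nominal. I'll open, go lower and watch the force.

Call:
drive_tool(series=[0.4,0,0.02,0,0,0.4,0,0.02,0,0,0.4,0,0.02,0,0,0.4,0,0.02,-0.06,0,0.4,0,0.02,-0.12,0])

```text
time: 3.5
eef_pos: [0.6432, -0.1811, 0.1132]
orientation: [[0.996, -0.09, 0.0], [-0.09, -0.996, -0.0], [0.0, 0.0, -1.0]]
wrist_force: [0.5, -0.2, 0.1]
grip_width: 0.701
grip_force: 0.0
```

Call:
drive_tool(series=[-1,0,0,0,0,-1,0,0,0,0,-1,0,0,0,0,-1,0,0,0,0,-1,0,0,0,0])

```text
time: 4.0
eef_pos: [0.6432, -0.1806, 0.1138]
orientation: [[0.996, -0.09, 0.0], [-0.09, -0.996, 0.001], [0.0, -0.001, -1.0]]
wrist_force: [-1.8, 3.4, 1.7]
grip_width: 0.17
grip_force: 50.0
```

Call:
drive_tool(series=[-1,0,0,0,0.02,-1,0,0,0,0.04,-1,0,0,0,0.06,-1,0,0,0,0.08,-1,0,0,0,0.1])

```text
time: 4.5
eef_pos: [0.6433, -0.1805, 0.1139]
orientation: [[0.856, 0.517, 0.0], [0.517, -0.856, 0.001], [0.0, -0.001, -1.0]]
wrist_force: [-1.4, 4.1, 2.4]
grip_width: 0.176
grip_force: 50.0
```

Call:
drive_tool(series=[-1,0,0,0,0.02,-1,0,0,0,0.04,-1,0,0,0,0.06,-1,0,0,0,0.08,-1,0,0,0,0.1])

```text
time: 5.0
eef_pos: [0.6432, -0.1804, 0.1138]
orientation: [[0.388, 0.922, -0.0], [0.922, -0.388, 0.001], [0.001, -0.0, -1.0]]
wrist_force: [-1.3, 4.4, 1.7]
grip_width: 0.172
grip_force: 50.0
```

Call:
drive_tool(series=[-1,0,0,0,0.02,-1,0,0,0,0.04,-1,0,0,0,0.05,-1,0,0,0,0.05,-1,0,0,0,0.05])

```text
time: 5.5
eef_pos: [0.6431, -0.1804, 0.1138]
orientation: [[0.092, 0.996, -0.0], [0.996, -0.092, 0.001], [0.001, -0.0, -1.0]]
wrist_force: [-2.9, 4.8, 2.8]
grip_width: 0.173
grip_force: 50.1
```

Call:
drive_tool(series=[0,0,0,0,0,0,0,0,0,0,0,0,0,0.5,0,0,0,0,1,0,0,0,0,1,0])

```text
time: 6.0
eef_pos: [0.6475, -0.183, 0.2241]
orientation: [[0.091, 0.996, 0.014], [0.996, -0.091, -0.006], [-0.004, 0.015, -1.0]]
wrist_force: [0.3, 0.1, 1.4]
grip_width: 0.496
grip_force: 0.0
```

Call:
drive_tool(series=[0,-0.5,0.1,0,-0.008,0,-1,0.2,0,-0.017,0,-1,0.2,0,-0.017])

```text
time: 6.3
eef_pos: [0.5364, -0.1593, 0.2097]
orientation: [[0.199, 0.98, -0.008], [0.98, -0.199, 0.002], [0.001, -0.009, -1.0]]
wrist_force: [1.2, -0.3, -0.3]
grip_width: 0.498
grip_force: 0.0
```

Call:
drive_tool(series=[0,-0.5,0.1,0,0,0,-1,0.1,0,0,0,-1,0.1,0,0,0,-1,0.1,0,0])

```text
time: 6.7
eef_pos: [0.4429, -0.1515, 0.2142]
orientation: [[0.197, 0.98, 0.002], [0.98, -0.197, -0.001], [-0.001, 0.002, -1.0]]
wrist_force: [0.1, -0.2, 0.3]
grip_width: 0.502
grip_force: 0.0
```

Run:
```python
from fit import *
import pickle
c=wrist(); pickle.dump(c,open("w4.pkl","wb")); print(c["s"]["eef_pos"],c["s"]["orientation"][:,0])
t=camera("top"); a=c["color"]
h=cv2.resize(t["color"][150:210,330:400],(233,200),interpolation=cv2.INTER_CUBIC)
b=np.zeros((600,640,3),np.uint8); b[:400]=a; b[400:,:233]=h; 
s2=camera("scene")["color"][150:260,215:400]; b[400:,240:576]=cv2.resize(s2,(336,200))
cv2.imwrite("pics/w4.png",b[:,:,::-1])
p=[.4423,-.1232,1.3723]
def w(q): C,Sn=np.cos(p[2]),np.sin(p[2]); return [p[0]+C*q[0]-Sn*q[1],p[1]+Sn*q[0]+C*q[1],q[2]]
for q in [(.155,.022,.003),(.155,-.022,.003),(.069,.022,.003),(.069,-.022,.003),(.045,0,.07),(-.045,0,.07)]: print(q,proj(c,w(q)).round(1))
```

```text
[ 0.44294099 -0.15152681  0.21422623] [ 1.97466021e-01  9.80309379e-01 -8.32465006e-04]
(0.155, 0.022, 0.003) [291.2  -1.4]
(0.155, -0.022, 0.003) [333.7  -1.3]
(0.069, 0.022, 0.003) [293.   86.6]
(0.069, -0.022, 0.003) [332.7  86.7]
(0.045, 0, 0.07) [311.7 107.8]
(-0.045, 0, 0.07) [312.2 202.1]
```

View pics/w4.png

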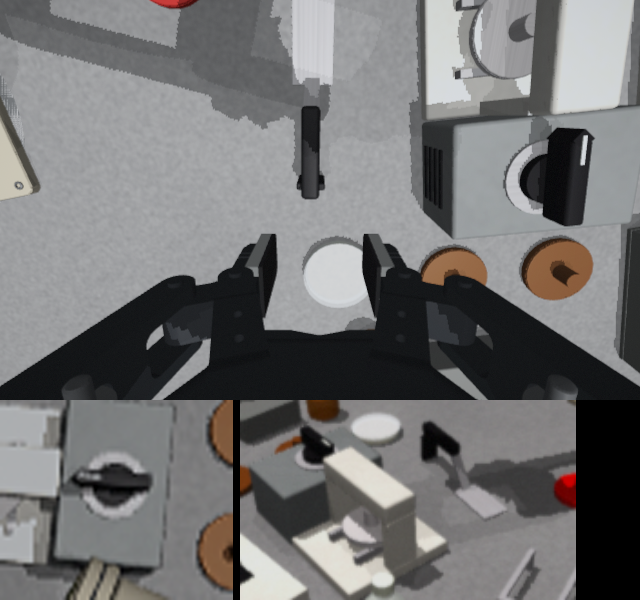

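The isolator handle now lies across the warmer, pointing to the bed, so it is off. The spatula handle spans (311,107)–(311,199), which matches the fit within 2 mm. Going down to grasp.

Call:
drive_tool(series=[0,0,0.29,0,0,0,0,0.29,-0.4,0,0,0,0.29,-0.8,0,0,0,0.29,-1,0,0,0,0.29,-1,0])

```text
time: 7.35
eef_pos: [0.4418, -0.1211, 0.1101]
orientation: [[0.195, 0.981, -0.006], [0.981, -0.195, 0.002], [0.001, -0.006, -1.0]]
wrist_force: [-0.4, -0.6, -1.1]
grip_width: 0.501
grip_force: 0.0
```

Call:
drive_tool(series=[0,0,0,-0.3,0,0,0,0,-0.6,0,0,0,0,-0.74,0,0,0,0,-0.74,0,0,0,0,-0.74,0])

```text
time: 7.85
eef_pos: [0.4447, -0.1226, 0.0412]
orientation: [[0.196, 0.981, 0.002], [0.981, -0.196, -0.001], [-0.0, 0.002, -1.0]]
wrist_force: [0.9, -0.4, 0.2]
grip_width: 0.494
grip_force: 0.0
```

Call:
drive_tool(series=[-1,0,0,0,0,-1,0,0,0,0,-1,0,0,0,0,-1,0,0,0,0,-1,0,0,0,0], force=120)

```text
time: 8.35
eef_pos: [0.4444, -0.1225, 0.0411]
orientation: [[0.196, 0.981, 0.003], [0.981, -0.196, -0.001], [-0.001, 0.003, -1.0]]
wrist_force: [-0.6, -0.1, 6.0]
grip_width: 0.186
grip_force: 117.4
```

Run:
```python
from fit import *
c=pickle.load(open("w4.pkl","rb"))
for u,v,z in [(471,40,.046),(520,28,.07),(508,28,.07),(456,4,.034),(454,73,.034),(424,118,.02)]: print(u,v,ray(c,u,v,z).round(4))
p=[.656,-.050,-.0928]
def w(q): C,Sn=np.cos(p[2]),np.sin(p[2]); return [p[0]+C*q[0]-Sn*q[1],p[1]+Sn*q[0]+C*q[1],q[2]]
for q in [(-.05,.032,.034),(-.05,-.032,.034),(-.042,0,.046),(-.01,0,.07),(-.08,-.075,.02),(-.025,.075,.13),(-.025,-.075,.13)]: print(q,proj(c,w(q)).round(1))
s=sense();print(s["eef_pos"],s["moment"])
```

```text
471 40 [ 0.6104 -0.0479  0.046 ]
520 28 [ 0.6409 -0.0496  0.07  ]
508 28 [ 0.6307 -0.0476  0.07  ]
456 4 [ 0.6045 -0.0122  0.034 ]
454 73 [ 0.5974 -0.0734  0.034 ]
424 118 [ 0.5677 -0.1121  0.02  ]
(-0.05, 0.032, 0.034) [461.1   4.4]
(-0.05, -0.032, 0.034) [460.1  75.8]
(-0.042, 0, 0.046) [474.9  37.1]
(-0.01, 0, 0.07) [526.  26.]
(-0.08, -0.075, 0.02) [426.1 122.5]
(-0.025, 0.075, 0.13) [ 574.2 -134.3]
(-0.025, -0.075, 0.13) [551.8 117.9]
[ 0.44444126 -0.12252817  0.04110992] [-0.0467127   0.07114997  0.05160695]
```

Call:
drive_tool(series=[-1,0,0,0.2,0,-1,0,0,0.5,0,-1,0,0,0.8,0,-1,0,0,0.8,0])

```text
time: 8.75
eef_pos: [0.4462, -0.1232, 0.1246]
orientation: [[0.196, 0.981, 0.008], [0.981, -0.196, -0.003], [-0.001, 0.008, -1.0]]
wrist_force: [0.9, -1.3, -0.4]
grip_width: 0.184
grip_force: 117.6
```

Call:
drive_tool(series=[-1,-0.1,0.2,0,-0.02,-1,-0.2,0.4,0,-0.04,-1,-0.3,0.6,0,-0.06,-1,-0.4,0.8,0,-0.08,-1,-0.4,0.97,0,-0.1])

```text
time: 9.25
eef_pos: [0.4016, -0.0241, 0.1186]
orientation: [[0.738, 0.674, -0.002], [0.674, -0.738, 0.0], [-0.001, -0.001, -1.0]]
wrist_force: [1.5, -0.7, -1.7]
grip_width: 0.181
grip_force: 117.7
```

Call:
drive_tool(series=[-1,0,0,0,-0.02,-1,0,0,0,-0.04,-1,0,0,0,-0.06,-1,0,0,0,-0.08,-1,0,0,0,-0.1])

```text
time: 9.75
eef_pos: [0.4027, -0.0249, 0.1188]
orientation: [[0.994, 0.112, -0.001], [0.112, -0.994, 0.0], [-0.001, -0.0, -1.0]]
wrist_force: [0.2, 0.1, -1.2]
grip_width: 0.182
grip_force: 117.7
```

Call:
drive_tool(series=[-1,0,0,0,-0.02,-1,0,0,0,-0.033,-1,0,0,0,-0.033,-1,0,0,0,-0.033])

```text
time: 10.15
eef_pos: [0.4028, -0.025, 0.1191]
orientation: [[0.996, -0.088, -0.001], [-0.088, -0.996, 0.0], [-0.001, -0.0, -1.0]]
wrist_force: [1.3, 1.0, -1.5]
grip_width: 0.181
grip_force: 117.6
```

Run:
```python
from h import *
import pickle
c=wrist(); pickle.dump(c,open("w5.pkl","wb")); s=c["s"]; print(s["eef_pos"],s["orientation"],s["wrist_force"],s["moment"])
t=camera("top"); pickle.dump(t,open("t5.pkl","wb"))
b=np.zeros((600,640,3),np.uint8); b[:400]=c["color"]
b[400:,:400]=cv2.resize(t["color"][140:240,240:440],(400,200),interpolation=cv2.INTER_CUBIC)
cv2.imwrite("pics/w5.png",b[:,:,::-1])
```

```text
[ 0.40284269 -0.02497052  0.11911775] [[ 9.96148800e-01 -8.76762660e-02 -6.63357456e-04]
 [-8.76761793e-02 -9.96149016e-01  1.58661815e-04]
 [-6.74713753e-04 -9.98901298e-05 -9.99999767e-01]] [ 1.34962335  0.96513284 -1.45350017] [0.00443636 0.04418017 0.03769612]
```

View pics/w5.png

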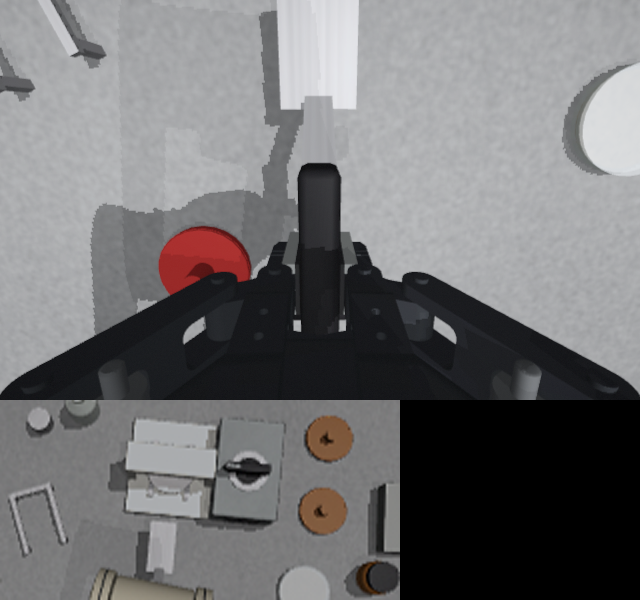

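Run:
```python
from fit import *
c=pickle.load(open("w5.pkl","rb")); s=c["s"]; R=s["orientation"]; e=s["eef_pos"]
for p,z in [((318,164),.148),((281,108),.081),((357,108),.081)]: print("tool",(R.T@(ray(c,*p,z)-e)).round(4))
p=[.654,-.0485,-.0928]
C,Sn=np.cos(p[2]),np.sin(p[2]); A=np.array([[C,Sn],[-Sn,C]])
for n,q,z in [("railL",(400,250),.034),("railR",(492,258),.034),("dish near edge",(455,249),.04)]: r=ray(T,*cr(q),z); print(n,r.round(4),"in warmer",(A@(r[:2]-p[:2])).round(4))
# blade in the top picture: bright pixels
t=pickle.load(open("t5.pkl","rb")); g=t["color"][198:232,305:335].max(2)
print(g[::2])
t5=[ray(t,u,v,.081) for u,v in [(240+151/2,140+121/2),(240+176/2,140+122/2),(240+146/2,140+173/2),(240+172/2,140+175/2)]]
for r in t5: print("blade",r.round(4),(A@(r[:2]-p[:2])).round(4))
```

```text
tool [ 0.0471 -0.0013 -0.0289]
tool [ 0.0697 -0.0232  0.0381]
tool [0.0697 0.0212 0.0381]
railL [ 0.6116 -0.0133  0.034 ] in warmer [-0.0454  0.0312]
railR [ 0.6065 -0.0744  0.034 ] in warmer [-0.0449 -0.0302]
dish near edge [ 0.6116 -0.0498  0.04  ] in warmer [-0.0421 -0.0052]
[[124 125 122 124 126 124 129 124 116 116 113 119 119 119 121  90  91  90
   82  80  88  87  78  52  57  67  71  90 109 120]
 [122 123 120 123 120 121 121 111 112 115 125 147 142 136 136 137 130 130
  128 120 129 131 128 129 125 126 124 124 123 123]
 [126 123 123 123 120 124 124 115 112 111 160 172 166 169 171 170 172 171
  171 172 171 174 175 135 119 120 122 121 120 119]
 [121 126 125 124 124 123 122 116 116 113 158 171 166 168 170 169 170 170
  167 169 168 173 174 134 118 121 120 122 124 120]
 [116 114 116 114  63  65  66  64  64  69 176 170 165 167 171 169 170 169
  166 169 170 173 173 115 121 122 121 121 121 122]
 [113 115 116 120  67  70  67  69  65  99 172 165 163 164 167 170 169 169
  166 169 170 172 161 120 122 123 121 120 121 122]
 [116 115 117 121  66  68  67  68  66 105 164 157 158 157 159 171 168 1
[... 802 characters left out ...]
]
 [115 116 117  65  68  69  67  69 150 168 161 163 121 111 112 118 130 168
  169 172 172 145 121 122 122 121 121 122 123 123]
 [117 121 111  68  71  71  69  68  65  62  56  69  97 104 104 107 106 140
  149 161 162 128 118 121 123 124 125 123 124 124]
 [ 90 110  71  76  65  65  70  71  73  67  67  69 107 105 104 107 108 121
  122 120 119 121 124 125 124 127 126 125 123 124]
 [105 102 100  97  93  91  91  80  75  72  93 105  97  95 101  99 112 123
  124 123 120 123 122 121 122 125 124 125 124 122]]
blade [ 0.5569 -0.0181  0.081 ] [-0.0995  0.0213]
blade [ 0.5554 -0.0606  0.081 ] [-0.0971 -0.0212]
blade [ 0.4687 -0.0102  0.081 ] [-0.188  0.021]
blade [ 0.4656 -0.0541  0.081 ] [-0.1871 -0.023 ]
```

Blade centred on the rails within about 1 mm. Lower to mid-gap height and insert.

Call:
drive_tool(series=[-1,0,0.01,-0.2,-0.001,-1,0,0.01,-0.4,-0.001,-1,0,0.01,-0.52,-0.001,-1,0,0.01,-0.52,-0.001,-1,0,0.01,-0.52,-0.001])

```text
time: 10.75
eef_pos: [0.4032, -0.0241, 0.0679]
orientation: [[0.995, -0.096, -0.0], [-0.096, -0.995, 0.0], [-0.0, -0.0, -1.0]]
wrist_force: [-0.2, 0.2, -0.8]
grip_width: 0.184
grip_force: 117.6
```

Call:
drive_tool(series=[-1,0.1,-0.009,0,0,-1,0.2,-0.018,0,0,-1,0.3,-0.028,0,0,-1,0.4,-0.037,0,0,-1,0.4,-0.037,0,0])

```text
time: 11.25
eef_pos: [0.4451, -0.0281, 0.0692]
orientation: [[0.995, -0.096, 0.003], [-0.096, -0.995, -0.0], [0.003, 0.0, -1.0]]
wrist_force: [-0.0, -0.5, -1.8]
grip_width: 0.183
grip_force: 117.6
```

```bash
python3 -c "
from h import *
s=sense();print(s['eef_pos'],s['orientation'][:,0],s['wrist_force'],s['moment'])"
```

```text
[ 0.44514528 -0.02806566  0.06916132] [ 0.99535287 -0.09625237  0.00285373] [-0.01252866 -0.51120219 -1.82386397] [ 0.02728682  0.05681298 -0.00422902]
```

Call:
drive_tool(series=[-1,0,0,-0.02,0,-1,0.1,-0.01,-0.02,0,-1,0.2,-0.019,-0.02,0,-1,0.3,-0.028,-0.02,0,-1,0.4,-0.038,-0.02,0])

```text
time: 11.75
eef_pos: [0.4843, -0.0316, 0.0657]
orientation: [[0.995, -0.097, 0.0], [-0.097, -0.995, -0.0], [0.0, 0.0, -1.0]]
wrist_force: [-0.1, -0.7, -1.4]
grip_width: 0.184
grip_force: 117.6
```

Call:
drive_tool(series=[-1,0.13,-0.012,0,0,-1,0.26,-0.024,0,0,-1,0.39,-0.036,0,0,-1,0.53,-0.05,0,0,-1,0.53,-0.05,0,0])

```text
time: 12.25
eef_pos: [0.5381, -0.0368, 0.0657]
orientation: [[0.995, -0.096, 0.001], [-0.096, -0.995, -0.0], [0.001, 0.0, -1.0]]
wrist_force: [0.0, -0.1, -1.4]
grip_width: 0.185
grip_force: 117.6
```

```bash
python3 -c "
from h import *
s=sense();print(s['eef_pos'],s['orientation'][:,0],s['wrist_force'],s['moment'])"
```

```text
[ 0.53811656 -0.03679549  0.06574091] [ 0.99533289 -0.09649396  0.00116648] [ 0.00484481 -0.05578166 -1.35915016] [0.00969188 0.11484327 0.01319584]
```

Call:
drive_tool(series=[-1,0,0,0.04,0,-1,0,0,0.07,0,-1,0,0,0.11,0,-1,0,0,0.16,0,-1,0,0,0.2,0])

```text
time: 12.75
eef_pos: [0.5361, -0.0365, 0.0863]
orientation: [[0.995, -0.096, 0.0], [-0.096, -0.995, -0.0], [0.0, 0.0, -1.0]]
wrist_force: [0.0, 0.0, -1.4]
grip_width: 0.186
grip_force: 117.5
```

```bash
python3 -c "
from h import *
s=sense();print(s['eef_pos'],s['orientation'],s['wrist_force'],s['moment'])"
```

```text
[ 0.53611819 -0.03652759  0.08626152] [[ 9.95336376e-01 -9.64642818e-02  3.74313569e-04]
 [-9.64642569e-02 -9.95336446e-01 -8.42286918e-05]
 [ 3.80692997e-04  4.77280006e-05 -9.99999926e-01]] [ 0.04787825  0.01449127 -1.4308859 ] [-0.00588262  0.15714678  0.02928658]
```

Call:
drive_tool(series=[-1,0,0,0,0,-1,0,0,0,0,-1,0,0,0,0])

```text
time: 13.05
eef_pos: [0.536, -0.0365, 0.0854]
orientation: [[0.995, -0.097, -0.0], [-0.097, -0.995, 0.0], [-0.0, 0.0, -1.0]]
wrist_force: [0.0, -0.4, -2.6]
grip_width: 0.185
grip_force: 117.5
```

```bash
python3 -c "
from h import *
import pickle
s=sense();print(s['eef_pos'],s['wrist_force'],s['moment'])
c=wrist();t=camera('scene');pickle.dump((c,t),open('l6.pkl','wb'))
s=c['s'];print(s['wrist_force'],s['moment'])
b=np.zeros((600,800,3),np.uint8)
b[:300,:480]=cv2.resize(c['color'],(480,300)); b[300:]=cv2.resize(t['color'][175:250,235:435],(800,300),interpolation=cv2.INTER_CUBIC)
cv2.imwrite('pics/l6.png',b[:,:,::-1])
"
```

```text
[ 0.53597084 -0.03652989  0.08539529] [ 0.02372853 -0.43210431 -2.58197134] [-0.01333865  0.14215035  0.00723075]
[ 0.02372853 -0.43210431 -2.58197134] [-0.01333865  0.14215035  0.00723075]
```

Call:
drive_tool(series=[-1,-0.03,0.003,0,0,-1,-0.09,0.008,0,0,-1,-0.17,0.016,0,0,-1,-0.26,0.024,0,0,-1,-0.35,0.032,0,0])

```text
time: 13.65
eef_pos: [0.5002, -0.0332, 0.0855]
orientation: [[0.995, -0.096, -0.0], [-0.096, -0.995, 0.0], [-0.0, 0.0, -1.0]]
wrist_force: [-0.1, 0.2, -2.3]
grip_width: 0.189
grip_force: 117.5
```

Call:
drive_tool(series=[-1,-0.1,0.009,0,0,-1,-0.2,0.018,0,0,-1,-0.3,0.028,0,0,-1,-0.39,0.036,0,0,-1,-0.45,0.042,0,0])

```text
time: 14.15
eef_pos: [0.4553, -0.0291, 0.0856]
orientation: [[0.995, -0.097, -0.0], [-0.097, -0.995, -0.0], [-0.0, 0.0, -1.0]]
wrist_force: [-0.8, 0.5, -1.9]
grip_width: 0.184
grip_force: 117.5
```

Call:
drive_tool(series=[-1,-0.06,0.006,0,0,-1,-0.13,0.012,0,0,-1,-0.2,0.019,0.03,0,-1,-0.25,0.024,0.1,0,-1,-0.27,0.026,0.16,0])

```text
time: 14.65
eef_pos: [0.4288, -0.0265, 0.1023]
orientation: [[0.995, -0.096, 0.0], [-0.096, -0.995, -0.0], [0.0, 0.0, -1.0]]
wrist_force: [0.6, -0.7, -2.0]
grip_width: 0.185
grip_force: 117.5
```

Run:
```python
from h import *
import pickle
c=wrist();t=camera('scene');u=camera('top');pickle.dump((c,t,u),open('l7.pkl','wb'))
s=c['s'];print(s['eef_pos'],s['orientation'][:,0],s['wrist_force'],s['moment'])
R=s["orientation"];e=s["eef_pos"]
for d in (.112,.12): print("expected dish centre px",proj(c,e+R@[d,0,-.008-.036]),proj(u,e+R@[d,0,-.005]), proj(t,e+R@[d,0,0]))
g=cv2.cvtColor(c["color"],cv2.COLOR_RGB2GRAY)
print(cv2.HoughCircles(g,cv2.HOUGH_GRADIENT,1,100,param1=80,param2=25,minRadius=50,maxRadius=120))
b=np.zeros((600,800,3),np.uint8)
b[:250,:400]=cv2.resize(c['color'],(400,250)); b[:250,400:]=cv2.resize(u['color'][140:240,240:400],(400,250),interpolation=cv2.INTER_CUBIC); b[250:]=cv2.resize(t['color'][150:281,245:545],(800,350),interpolation=cv2.INTER_CUBIC)
cv2.imwrite('pics/l7.png',b[:,:,::-1])
```

```text
[ 0.42881252 -0.02649876  0.10228748] [ 9.95333544e-01 -9.64940548e-02  1.85215869e-04] [ 0.64263916 -0.68311771 -1.97852814] [-0.00670005  0.10075158 -0.00598717]
expected dish centre px [322.14184395 -50.49902363] [321.04448403 204.72162265] [321.57076669 183.20822385]
expected dish centre px [322.24065234 -83.67431082] [321.28826498 202.33624978] [319.22264677 184.31096844]
[[[321.5   7.5  81.7]]]
```

View pics/l7.png

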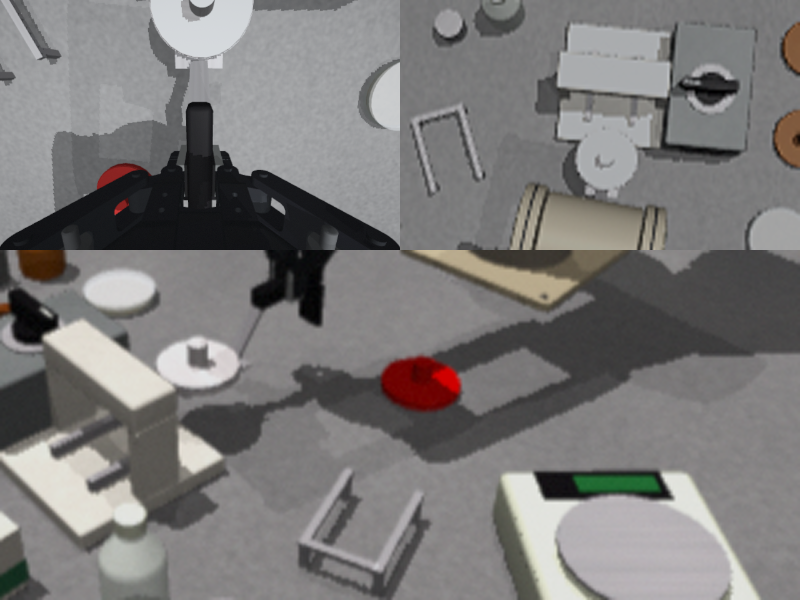

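The dish sits level on the blade. All 10 pictures are used, so from here I'll locate it numerically.

Run:
```python
from fit import *
c,t,u=pickle.load(open('l7.pkl','rb')); s=c["s"];R=s["orientation"];e=s["eef_pos"]
print("wrist",(R.T@(ray(c,321.5,7.5,.076)-e)).round(4)); 
g=cv2.cvtColor(u["color"][180:230,290:350],cv2.COLOR_RGB2GRAY)
h=cv2.HoughCircles(cv2.resize(g,None,fx=4,fy=4,interpolation=cv2.INTER_CUBIC),cv2.HOUGH_GRADIENT,1,100,param1=60,param2=15,minRadius=45,maxRadius=62)
print(h); p=(h[0,0,:2]+.5)/4-.5+[290,180]; w=ray(u,*p,.076); print(p,w,(R.T@(w-e)).round(4))
# stand & knob/pan refinement using top image: rails bright mask
g=cv2.resize(u["color"][175:225,235:280],None,fx=4,fy=4,interpolation=cv2.INTER_CUBIC).min(2)
m=(g>150).astype(np.uint8); n,l,st,ce=cv2.connectedComponentsWithStats(m)
for i in range(1,n):
    if st[i,4]>80:
        ys,xs=np.nonzero(l==i); r=cv2.minAreaRect(np.c_[xs,ys].astype(np.float32)); b=(cv2.boxPoints(r)+.5)/4-.5+[235,175]
        print(st[i],[ray(u,*q,.032)[:2].round(4) for q in b], "c",ray(u,*b.mean(0),.032).round(4), r[1:])
```

```text
wrist [0.1183 0.0002 0.0263]
[[[130.5  95.5  49.3]]]
[322.25 203.5 ] [ 0.54723218 -0.04102256  0.076     ] [0.1193 0.003  0.0263]
[  40   26  111  140 1684] [array([0.61  , 0.2384]), array([0.631 , 0.1666]), array([0.5266, 0.1348]), array([0.5059, 0.206 ])] c [0.5681 0.1864 0.032 ] ((121.83881378173828, 84.2020263671875), 74.05460357666016)
```

Call:
drive_tool(series=[-1,0.004,0.036,0,0.0012,-1,0.013,0.107,0,0.0036,-1,0.025,0.214,0,0.0072,-1,0.04,0.339,0,0.0115,-1,0.055,0.464,0,0.0157])

```text
time: 15.3
eef_pos: [0.4347, 0.0212, 0.1014]
orientation: [[1.0, 0.005, -0.0], [0.005, -1.0, 0.0], [-0.0, -0.0, -1.0]]
wrist_force: [0.1, 0.2, -2.1]
grip_width: 0.183
grip_force: 117.5
```

Call:
drive_tool(series=[-1,0.015,0.125,0,0.0042,-1,0.03,0.25,0,0.0085,-1,0.045,0.375,0,0.0127,-1,0.059,0.5,0,0.0169,-1,0.074,0.625,0,0.0211])

```text
time: 15.8
eef_pos: [0.4422, 0.0835, 0.1016]
orientation: [[0.991, 0.136, 0.0], [0.136, -0.991, -0.0], [0.0, 0.0, -1.0]]
wrist_force: [0.2, -0.4, -2.0]
grip_width: 0.182
grip_force: 117.3
```

Call:
drive_tool(series=[-1,0.015,0.125,0,0.0042,-1,0.03,0.25,0,0.0085,-1,0.045,0.375,0,0.0127,-1,0.057,0.482,0,0.0163,-1,0.068,0.572,0,0.0193])

```text
time: 16.3
eef_pos: [0.449, 0.1406, 0.1016]
orientation: [[0.967, 0.255, -0.0], [0.255, -0.967, 0.0], [-0.0, -0.0, -1.0]]
wrist_force: [0.0, 0.2, -1.8]
grip_width: 0.182
grip_force: 117.5
```

Call:
drive_tool(series=[-1,0.008,0.071,0,0.0024,-1,0.013,0.107,0,0.0036,-1,0.015,0.125,0,0.0042,-1,0.015,0.125,0,0.0042,-1,0.015,0.125,0,0.0042])

```text
time: 16.8
eef_pos: [0.4504, 0.1518, 0.1016]
orientation: [[0.961, 0.278, -0.0], [0.278, -0.961, -0.0], [-0.0, 0.0, -1.0]]
wrist_force: [0.4, -0.3, -2.6]
grip_width: 0.184
grip_force: 117.4
```

```bash
cat > loc.py <<'E'
from fit import *
def hough(c,z,x0,x1,y0,y1,rmin,rmax,f=4,p2=15):
    g=cv2.cvtColor(c["color"][y0:y1,x0:x1],cv2.COLOR_RGB2GRAY)
    h=cv2.HoughCircles(cv2.resize(g,None,fx=f,fy=f,interpolation=cv2.INTER_CUBIC),cv2.HOUGH_GRADIENT,1,400,param1=60,param2=p2,minRadius=int(rmin*f),maxRadius=int(rmax*f))
    if h is None: return None
    p=(h[0,0,:2]+.5)/f-.5+[x0,y0]; return p,h[0,0,2]/f,ray(c,*p,z).round(4)
E
python3 - <<'E'
from loc import *
c=wrist();u=camera('top'); s=c['s'];R=s["orientation"];e=s["eef_pos"]
print(e,R[:,0],s["wrist_force"],s["moment"])
z=e[2]-.0411+.015
print("wrist",(r:=hough(c,z,150,500,0,180,70,95,1)), r and R.T@(r[2]-e))
print("top",(r:=hough(u,z,225,295,165,235,11,15)), r and R.T@(r[2]-e))
E
```

```text
[0.45037794 0.15177367 0.10156562] [ 9.60559382e-01  2.78074927e-01 -9.23042189e-05] [ 0.38150252 -0.33172111 -2.60748279] [-0.05557627  0.14257121 -0.00212468]
wrist (array([320.5,  10.5]), np.float32(79.8), array([0.5629, 0.1845, 0.0755])) [ 0.1171869  -0.0001498   0.02605478]
top (array([256.75, 197.5 ]), np.float32(12.35), array([0.5671, 0.1834, 0.0755])) [0.12091537 0.00207473 0.02605476]
```

Call:
drive_tool(series=[-1,0,0,-0.04,0,-1,0,0,-0.1,0,-1,0,0,-0.16,0,-1,0,0,-0.21,0,-1,0,0,-0.25,0])

```text
time: 17.4
eef_pos: [0.45, 0.152, 0.0757]
orientation: [[0.96, 0.278, -0.001], [0.278, -0.96, -0.0], [-0.001, -0.0, -1.0]]
wrist_force: [0.2, 0.6, -2.0]
grip_width: 0.186
grip_force: 117.5
```

Call:
drive_tool(series=[-1,0,0,-0.03,0,-1,0,0,-0.06,0,-1,0,0,-0.09,0,-1,0,0,-0.13,0,-1,0,0,-0.16,0])

```text
time: 17.9
eef_pos: [0.4505, 0.1521, 0.0604]
orientation: [[0.96, 0.278, 0.0], [0.278, -0.96, 0.0], [0.0, 0.0, -1.0]]
wrist_force: [0.4, 0.0, -0.6]
grip_width: 0.181
grip_force: 117.5
```

Call:
drive_tool(series=[-1,0,0,0,0,-1,0,0,0,0,-1,0,0,0,0])

```text
time: 18.2
eef_pos: [0.4506, 0.1521, 0.0608]
orientation: [[0.96, 0.279, 0.0], [0.279, -0.96, 0.0], [0.0, 0.0, -1.0]]
wrist_force: [0.5, -0.5, -1.4]
grip_width: 0.181
grip_force: 117.5
```

Run:
```python
from loc import *
c=wrist();u=camera('top'); s=c['s'];R=s["orientation"];e=s["eef_pos"]
print(e,R[:,0],s["wrist_force"],s["moment"])
z=.044
print("wrist",hough(c,z,150,500,0,180,60,95,1))
print("top",hough(u,z,225,295,165,235,11,15))
```

```text
[0.4505514  0.15210447 0.06079407] [9.60428220e-01 2.78527394e-01 3.52595746e-04] [ 0.49285106 -0.47708625 -1.4168332 ] [-0.00235754  0.09492168  0.00220699]
wrist (array([321.5,   8.5]), np.float32(81.2), array([0.5614, 0.1839, 0.044 ]))
top (array([258.5 , 198.75]), np.float32(11.825), array([0.566 , 0.1832, 0.044 ]))
```

Call:
drive_tool(series=[-1,-0.08,-0.023,0,0,-1,-0.2,-0.058,0,0,-1,-0.32,-0.093,0,0,-1,-0.44,-0.128,0,0,-1,-0.5,-0.145,0,0])

```text
time: 18.8
eef_pos: [0.3991, 0.1372, 0.0603]
orientation: [[0.96, 0.279, -0.001], [0.279, -0.96, -0.0], [-0.001, -0.0, -1.0]]
wrist_force: [0.2, -1.0, -2.2]
grip_width: 0.182
grip_force: 117.5
```

Call:
drive_tool(series=[-1,-0.08,-0.01,0,0,-1,-0.16,-0.02,0,0,-1,-0.22,-0.03,0,0,-1,-0.22,-0.03,0,0])

```text
time: 19.2
eef_pos: [0.3777, 0.1345, 0.0605]
orientation: [[0.96, 0.279, -0.0], [0.279, -0.96, -0.0], [-0.0, -0.0, -1.0]]
wrist_force: [0.3, -0.2, -1.0]
grip_width: 0.179
grip_force: 117.5
```

Run:
```python
from loc import *
c=wrist();u=camera('top'); s=c['s'];e=s["eef_pos"]; print(e,s["orientation"][:,0],s["wrist_force"])
print("top dish",hough(u,.044,225,295,165,235,11,15))
for n,f,z in (("w5",pickle.load(open("w5.pkl","rb")),.012),("top",T,.012),("now",c,.012)):
    i=f["color"].astype(int); m=((i[:,:,0]>100)&(i[:,:,1]<70)&(i[:,:,2]<70)).astype(np.uint8)
    if n!="top": m[:100]=0
    n_,l,st,ce=cv2.connectedComponentsWithStats(m)
    if n_<2: continue
    k=1+st[1:,4].argmax(); x,y,w,h=st[k,:4]; print(n,st[k],ce[k],ray(f,*ce[k],z),ray(f,x+w/2-.5,y+h/2-.5,z))
```

```text
[0.37769078 0.13451858 0.06047817] [ 9.60381178e-01  2.78689648e-01 -2.70283663e-04] [ 0.27449778 -0.17117865 -0.97036294]
top dish (array([259.25, 199.25]), np.float32(12.375), array([0.5643, 0.1805, 0.044 ]))
w5 [ 159  228   91   67 3753] [199.70183853 257.18678391] [0.35313355 0.08961375 0.012     ] [0.34902993 0.08640798 0.012     ]
top [274 253  24  23 444] [285.72072072 264.03378378] [0.33797228 0.08754146 0.012     ] [0.33808536 0.08832356 0.012     ]
now [343 224  70  25 221] [373.80090498 230.07239819] [0.37828545 0.09640992 0.012     ] [0.37487798 0.09255595 0.012     ]
```

Call:
drive_tool(series=[-1,-0.08,-0.01,0,0,-1,-0.15,-0.02,0,0,-1,-0.15,-0.02,0,0,-1,-0.15,-0.02,0.3,0,-1,-0.15,-0.02,0.6,0])

```text
time: 19.8
eef_pos: [0.3622, 0.1323, 0.1204]
orientation: [[0.96, 0.279, -0.003], [0.279, -0.96, -0.001], [-0.003, -0.0, -1.0]]
wrist_force: [0.8, 0.7, -1.4]
grip_width: 0.185
grip_force: 117.5
```

Call:
drive_tool(series=[-1,0.1,-0.3,0,0,-1,0.2,-0.6,0,0,-1,0.3,-0.9,0,0,-1,0.37,-1,0,0,-1,0.37,-1,0,0])

```text
time: 20.3
eef_pos: [0.401, 0.0315, 0.1207]
orientation: [[0.961, 0.276, 0.0], [0.276, -0.961, -0.0], [0.0, 0.0, -1.0]]
wrist_force: [-0.8, 0.4, -1.3]
grip_width: 0.184
grip_force: 117.8
```

Call:
drive_tool(series=[-1,0,-0.12,-0.2,0,-1,0,-0.12,-0.4,0,-1,0,-0.12,-0.6,0,-1,0,-0.12,-0.7,0,-1,0,-0.12,-0.7,0])

```text
time: 20.8
eef_pos: [0.3988, 0.0214, 0.0491]
orientation: [[0.96, 0.279, -0.003], [0.279, -0.96, 0.001], [-0.003, -0.001, -1.0]]
wrist_force: [0.3, -0.7, -1.4]
grip_width: 0.182
grip_force: 117.8
```

Run:
```python
from loc import *
c=wrist();u=camera('top'); s=c['s'];e=s["eef_pos"]; print(e,s["orientation"][:,0],s["wrist_force"])
print("top dish",hough(u,.044,225,295,165,235,11,15))
```

```text
[0.39875453 0.02143947 0.04907312] [ 0.96021126  0.27925672 -0.0031659 ] [ 0.30479416 -0.71161627 -1.36097902]
top dish (array([259.25, 199.25]), np.float32(12.375), array([0.5643, 0.1805, 0.044 ]))
```

Call:
drive_tool(series=[-1,0,0,-0.03,0,-1,0,0,-0.06,0,-1,0,0,-0.08,0,-1,0,0,-0.08,0,-1,0,0,-0.08,0])

```text
time: 21.4
eef_pos: [0.4004, 0.0205, 0.0426]
orientation: [[0.96, 0.278, -0.0], [0.278, -0.96, 0.0], [-0.0, -0.0, -1.0]]
wrist_force: [-0.1, 0.5, -1.4]
grip_width: 0.182
grip_force: 117.8
```

Call:
drive_tool(series=[-1,0,0,-0.015,0,-1,0,0,-0.015,0,-1,0,0,-0.015,0])

```text
time: 21.7
eef_pos: [0.4006, 0.0205, 0.0412]
orientation: [[0.96, 0.278, 0.0], [0.278, -0.96, -0.0], [0.0, 0.0, -1.0]]
wrist_force: [-0.2, 0.2, -0.5]
grip_width: 0.181
grip_force: 118.3
```

Call:
drive_tool(series=[-0.2,0,0,0,0,-0.2,0,0,0,0,-0.2,0,0,0,0,-0.2,0,0,0.3,0,-0.2,0,0,0.6,0])

```text
time: 22.2
eef_pos: [0.3991, 0.0207, 0.1008]
orientation: [[0.96, 0.278, -0.003], [0.278, -0.96, 0.0], [-0.003, -0.001, -1.0]]
wrist_force: [0.4, -0.4, 0.1]
grip_width: 0.397
grip_force: 0.0
```

Call:
drive_tool(series=[-0.2,0,0,0.5,0,-0.2,0,0,1,0,-0.2,0,0,1,0])

```text
time: 22.5
eef_pos: [0.4045, 0.0203, 0.2091]
orientation: [[0.96, 0.278, 0.013], [0.279, -0.96, -0.001], [0.012, 0.004, -1.0]]
wrist_force: [0.3, 0.1, 1.0]
grip_width: 0.402
grip_force: 0.0
```

Call:
drive_tool(series=[-0.2,0.4,0.35,0,0,-0.2,0.6,0.7,0,0,-0.2,0.6,0.7,0,0,-0.2,0.6,0.7,0,0])

```text
time: 22.9
eef_pos: [0.4602, 0.0911, 0.2004]
orientation: [[0.96, 0.28, -0.002], [0.28, -0.96, -0.0], [-0.002, -0.0, -1.0]]
wrist_force: [0.1, -0.2, -0.6]
grip_width: 0.402
grip_force: 0.0
```

Run:
```python
from loc import *
c=wrist();u=camera('top'); s=c['s'];R=s["orientation"];e=s["eef_pos"]; print(e,R[:,0],s["wrist_force"],s["grip_width"])
pickle.dump((c,u),open("l8.pkl","wb"))
print("top dish",hough(u,.044,225,295,165,235,11,15))
q=[.565,.182,.044]; p=proj(c,q); print("pred",p, proj(c,[.565,.182,.068]))
x,y=p.astype(int); print("wrist",hough(c,.044,max(x-120,0),x+120,max(y-120,0),y+120,35,75,1,20))
k=proj(c,[.565,.182,.068]).astype(int); print("knob",hough(c,.068,k[0]-40,k[0]+40,max(k[1]-40,0),k[1]+40,8,20,4,15))
print("pan top", hough(u,.073,155,245,180,270,16,24))
```

```text
[0.46016508 0.09114336 0.20036189] [ 0.95985811  0.28048142 -0.00160809] [ 0.05513447 -0.15190719 -0.62216294] 0.4019014407217662
top dish None
pred [256.59290334  46.49151022] [250.89506394  40.27737799]
wrist (array([245.5,  44.5]), np.float32(53.9), array([0.5638, 0.1921, 0.044 ]))
knob (array([248.75,  39.25]), np.float32(12.35), array([0.5653, 0.1839, 0.068 ]))
pan top (array([195.5 , 222.75]), np.float32(19.875), array([0.4798, 0.3916, 0.073 ]))
```

Call:
drive_tool(series=[-0.2,0.3,0.4,0,0,-0.2,0.67,0.82,0,0,-0.2,0.67,0.82,0,0,-0.2,0.67,0.82,0,0])

```text
time: 23.4
eef_pos: [0.5273, 0.1723, 0.2004]
orientation: [[0.96, 0.279, -0.001], [0.279, -0.96, -0.001], [-0.002, 0.0, -1.0]]
wrist_force: [-0.5, -1.6, -0.4]
grip_width: 0.401
grip_force: 0.0
```

Run:
```python
from loc import *
c=wrist();s=c['s'];R=s["orientation"];e=s["eef_pos"]; print(e,R[:,0])
k=proj(c,[.5653,.184,.068]); print(k); k=k.astype(int)
for z,a,r0,r1 in ((.068,45,9,18),(.044,95,38,65)): print(hough(c,z,k[0]-a,k[0]+a,max(k[1]-a,0),k[1]+a,r0,r1,2 if a>50 else 4,15))
g=cv2.cvtColor(c["color"],cv2.COLOR_RGB2GRAY)[k[1]-30:k[1]+40:3,k[0]-36:k[0]+36:3]; print(g)
```

```text
[0.5273215  0.17232151 0.20044434] [ 0.96031825  0.27890246 -0.00150589]
[319.28500904 144.93553223]
(array([318.75, 144.25]), np.float32(11.0), array([0.5658, 0.1846, 0.068 ]))
(array([318. , 140.5]), np.float32(43.0), array([0.5669, 0.1858, 0.044 ]))
[[168 199 216 216 216 216 216 216 216 216 216 216 216 216 217 216 216 216
  216 216 216 216 216 185]
 [183 216 216 216 216 216 216 216 216 216 216 216 216 216 216 216 216 216
  216 216 216 216 216 217]
 [216 216 216 216 216 216 216 216 216 216 216 216 216 216 216 216 216 216
  216 216 216 216 216 216]
 [216 216 216 216 217 216 216 216 216 216 216 216 216 216 216 217 216 216
  216 216 216 216 216 216]
 [216 216 216 216 216 216 217 216 217 216 216 216 217 216 216 217 216 216
  216 216 216 216 216 216]
 [216 216 216 216 217 217 216 216 216 216 216 217 217 216 217 216 217 216
  217 216 216 216 217 216]
 [216 217 217 217 217 217 216 217 213 217 213 184 147 194 217 217 217 216
  217 216 217 216 217 216]
 [216 216 217 216 216 217 216 202 166 162 197 216 216 216 179 216 217 216
  217 216 216 216 216 216]
 [216 217 217 217 217 216 213 165 164 2
[... 877 characters left out ...]
17 217 217 217 217 217 217 217 217 217 217 217 217 217 217 217 217
  217 217 217 217 217 214]
 [202 186 217 217 217 216 216 217 217 217 217 217 217 217 217 217 217 217
  217 217 217 217 217 195]
 [202 201 175 216 217 217 217 217 217 217 217 217 217 217 217 217 217 217
  217 217 217 215 195 206]
 [145 185  83 139 204 208 217 217 217 217 217 217 217 217 217 217 217 217
  217 217 216 202 207 205]
 [144 144  71 111 159 165 160 195 217 217 217 217 217 217 217 217 217 217
  217 195  86 208 206 205]
 [144 143  76 114 163 160 138 205 217 217 217 217 217 217 217 217 216 192
  141 109  94 207 206 204]
 [144 143  77 112 162 154 156 153 153 170 192 185 194 200 183 173 161 158
  109 110 132 207 205 202]]
```

Call:
drive_tool(series=[-0.2,0.387,0.123,0,0,-0.2,0.387,0.123,0,0,-0.2,0.387,0.123,-0.4,0,-0.2,0.387,0.123,-0.8,0,-0.2,0.387,0.123,-0.8,0])

```text
time: 23.95
eef_pos: [0.5613, 0.1823, 0.1157]
orientation: [[0.961, 0.277, -0.01], [0.277, -0.961, -0.003], [-0.01, -0.0, -1.0]]
wrist_force: [-1.1, -0.2, -1.2]
grip_width: 0.399
grip_force: 0.0
```

Call:
drive_tool(series=[-0.2,0,0,-0.25,0,-0.2,0,0,-0.5,0,-0.2,0,0,-0.6,0,-0.2,0,0,-0.65,0,-0.2,0,0,-0.65,0])

```text
time: 24.45
eef_pos: [0.5665, 0.1846, 0.0574]
orientation: [[0.961, 0.278, 0.001], [0.278, -0.961, 0.0], [0.001, 0.0, -1.0]]
wrist_force: [-0.4, 0.8, -0.3]
grip_width: 0.402
grip_force: 0.0
```

Run:
```python
from loc import *
c=wrist();s=c['s'];R=s["orientation"];e=s["eef_pos"]; print(e,R[:,0],s["wrist_force"])
k=proj(c,[.566,.1846,.068]); print("knob pred",k); k=k.astype(int)
print(hough(c,.068,k[0]-60,k[0]+60,k[1]-50,k[1]+50,16,28,3,15))
g=cv2.cvtColor(c["color"],cv2.COLOR_RGB2GRAY); print(g[k[1]-30:k[1]+31:10,k[0]-60:k[0]+61:4])
```

```text
[0.56650684 0.18462282 0.05737671] [0.96053145 0.27816942 0.0010513 ] [-0.36670681  0.77549109 -0.31759139]
knob pred [320.21856317 255.30299407]
(array([319.83333206, 239.16666794]), np.float32(18.266666), array([0.5741, 0.1872, 0.068 ]))
[[158 157 157 157 157 157 157 157 157 157 158 158 122  93  94  94  90  86
  133 157 157 155 154 153 154 154 154 153 217 218 218]
 [173 164 151  79  79  25  48 164 172 171 159  93  92  94  94  94  91  89
   87  88 155 155 156 157  16  79  79  80 201 217 217]
 [ 21  33  78  78  65  15  26 177 176 175 166 150 150 154 154 154 155 151
  153 139 154 155 155 156  18  19  78  81  78  20  21]
 [ 47  78  78  74  17  14  16 173 173 172 158 154 152 153 155 151 154 152
  153 156 154 155 157 151  14  17  18  78  78  79  29]
 [ 94 104 104  27  16  13  16 174 173 171 171 167 170 152 155 152 151 153
  155 157 217 217 217 206  16  16  19  35 103 103  76]
 [ 22  19  86  36  16  15  53 176 217 217 217 214 214 214 215 216 217 217
  217 217 217 216 217 216  16  16  20  45  79  21  22]
 [ 21  23  17  36  15  15 217 217 217 217 217 214 214 215 214 215 216 216
  216 216 216 216 216 215 144  15  27  32  20  21  20]]
```

Call:
drive_tool(series=[-0.2,0,0,-0.03,0,-0.2,0,0,-0.06,0,-0.2,0,0,-0.06,0])

```text
time: 24.8
eef_pos: [0.566, 0.1849, 0.05]
orientation: [[0.96, 0.279, -0.0], [0.279, -0.96, -0.0], [-0.0, 0.0, -1.0]]
wrist_force: [-0.5, -0.1, 0.8]
grip_width: 0.401
grip_force: 0.0
```

Call:
drive_tool(series=[-1,0,0,0,0,-1,0,0,0,0,-1,0,0,0,0,-1,0,0,0,0], force=50)

```text
time: 25.2
eef_pos: [0.5663, 0.185, 0.0504]
orientation: [[0.96, 0.279, 0.0], [0.279, -0.96, 0.0], [0.0, -0.0, -1.0]]
wrist_force: [-0.8, -0.1, 2.4]
grip_width: 0.204
grip_force: 48.9
```

Call:
drive_tool(series=[-1,0,0,0.06,0,-1,0,0,0.2,0,-1,0,0,0.4,0,-1,0,0,0.6,0,-1,0,0,0.75,0])

```text
time: 25.7
eef_pos: [0.5669, 0.185, 0.1277]
orientation: [[0.96, 0.278, 0.002], [0.278, -0.96, 0.0], [0.002, 0.0, -1.0]]
wrist_force: [0.3, 0.4, -0.6]
grip_width: 0.203
grip_force: 48.8
```

Call:
drive_tool(series=[-1,0,0,0.12,0,-1,0,0,0.2,0,-1,0,0,0.2,0,-1,0,0,0.2,0])

```text
time: 26.1
eef_pos: [0.5658, 0.1848, 0.1445]
orientation: [[0.96, 0.279, -0.001], [0.279, -0.96, -0.0], [-0.001, -0.0, -1.0]]
wrist_force: [-1.2, -0.5, -1.5]
grip_width: 0.207
grip_force: 48.8
```

Run:
```python
from loc import *
c=wrist();u=camera("top");s=c['s']; print(s["eef_pos"],s["wrist_force"],s["grip_width"],s["qpos"].round(1))
for n,c in (("top",T),("topnow",u),("scene",S)):
    k=proj(c,[.478,.388,.073]); print(n,"pred",k); k=k.astype(int); a=28 if n!="scene" else 45
    y0,x0=k[1]-a,k[0]-a; g=cv2.resize(cv2.cvtColor(c["color"][y0:k[1]+a,x0:k[0]+a],cv2.COLOR_RGB2GRAY),None,fx=4,fy=4,interpolation=cv2.INTER_CUBIC)
    e=cv2.Canny(g,40,100)
    # robust fit of the projected pan circle to edges
    dt=cv2.distanceTransform(255-e,cv2.DIST_L2,5)
    th=np.linspace(0,2*np.pi,120)
    def f(p):
        q=np.array([proj(c,[p[0]+.065*np.cos(t),p[1]+.065*np.sin(t),.073]) for t in th]); q=(q-[x0,y0]+.5)*4-.5
        return np.minimum(cv2.remap(dt,q[:,0].astype(np.float32).reshape(-1,1),q[:,1].astype(np.float32).reshape(-1,1),cv2.INTER_LINEAR).ravel(),12)
    best=min(((f([x,y]).mean(),x,y) for x in np.arange(.46,.497,.003) for y in np.arange(.37,.41,.003)))
    b2=min(((f([x,y]).mean(),x,y) for x in best[1]+np.arange(-.003,.0031,.001) for y in best[2]+np.arange(-.003,.0031,.001)))
    print(b2)
```

```text
[0.56576103 0.18478923 0.14451604] [-1.23430972 -0.53197251 -1.49175186] 0.20739812423955056 [13.2  9.7 91.4  0.  79.  87. ]
top pred [196.52303725 223.2959112 ]
(np.float32(7.145751), np.float64(0.457), np.float64(0.388))
topnow pred [196.52303725 223.2959112 ]
(np.float32(6.2429395), np.float64(0.457), np.float64(0.393))
scene pred [484.45960333 260.89441889]
(np.float32(2.094667), np.float64(0.47900000000000004), np.float64(0.391))
```

Call:
drive_tool(series=[-1,-0.02,0.05,0,0,-1,-0.06,0.15,0,0,-1,-0.13,0.3,0,0,-1,-0.21,0.5,0,0,-1,-0.29,0.7,0,0])

```text
time: 26.7
eef_pos: [0.536, 0.2567, 0.145]
orientation: [[0.96, 0.279, -0.0], [0.279, -0.96, 0.0], [-0.0, -0.0, -1.0]]
wrist_force: [0.9, -0.3, -0.7]
grip_width: 0.206
grip_force: 48.9
```

Call:
drive_tool(series=[-1,-0.08,0.2,0,0,-1,-0.17,0.4,0,0,-1,-0.25,0.6,0,0,-1,-0.33,0.78,0,0,-1,-0.38,0.9,0,0])

```text
time: 27.2
eef_pos: [0.4975, 0.3472, 0.145]
orientation: [[0.96, 0.28, -0.0], [0.28, -0.96, 0.0], [-0.0, -0.001, -1.0]]
wrist_force: [-0.1, 0.3, -1.0]
grip_width: 0.203
grip_force: 48.9
```

Call:
drive_tool(series=[-1,-0.08,0.2,0,0,-1,-0.14,0.32,0,0,-1,-0.18,0.42,0,0,-1,-0.2,0.46,0,0,-1,-0.2,0.46,0,0])

```text
time: 27.7
eef_pos: [0.4789, 0.3911, 0.145]
orientation: [[0.96, 0.279, -0.0], [0.279, -0.96, -0.0], [-0.0, 0.0, -1.0]]
wrist_force: [0.3, -0.2, -0.6]
grip_width: 0.207
grip_force: 48.9
```

Run:
```python
from loc import *
c=wrist();u=camera("top");t=camera("scene");s=c['s'];e=s["eef_pos"]; print(e,s["wrist_force"],s["grip_width"])
pickle.dump((c,u,t),open("l9.pkl","wb"))
p=proj(u,[e[0],e[1],.138]).astype(int); print("dish top",p,hough(u,.138,p[0]-30,p[0]+30,p[1]-30,p[1]+30,12,17))
g=cv2.cvtColor(c["color"],cv2.COLOR_RGB2GRAY)
print("pan wrist pred",proj(c,[.479,.391,.073]),proj(c,[.479+.0625,.391+.018,.073]))
print(g[0:260:6,320]); print(g[120,100:540:8])
```

```text
[0.47887674 0.39113503 0.14503854] [ 0.29265151 -0.22055673 -0.64594301] 0.2068857209172482
dish top [188 222] (array([188.5, 222.5]), np.float32(13.0), array([0.4782, 0.3911, 0.138 ]))
pan wrist pred [320.27294119 206.01458876] [320.68100972 116.42473841]
[147 143 144 150 146 147 147 212 214 214 214 214 215 215 215 215 216 216
 216 209 204 199 201 201 201 202 201 122 217 217 217 217 217 217 217 217
 217 154  93  93  94 154 152 151]
[163 160 163 163 159 161 163 165 164 160 143 213 215 215 216 215 216 216
 216 216 216 216 216 208 194 197 201 203 202 200 203 194 216 216 216 216
 216 216 162 158 156 157 164 160 161 161 156 156 160 163 162 110 111 161
 152]
```

Pan edge is where predicted (v≈115) and the dish is centred over it. Lowering.

Call:
drive_tool(series=[-1,0,0,-0.08,0,-1,0,0,-0.2,0,-1,0,0,-0.33,0,-1,0,0,-0.43,0,-1,0,0,-0.48,0])

```text
time: 28.35
eef_pos: [0.478, 0.39, 0.0946]
orientation: [[0.96, 0.278, -0.003], [0.278, -0.96, -0.002], [-0.003, 0.001, -1.0]]
wrist_force: [-0.8, 0.7, 0.1]
grip_width: 0.205
grip_force: 48.9
```

Call:
drive_tool(series=[-1,0,0,0,0,-1,0,0,-0.01,0,-1,0,0,-0.02,0,-1,0,0,-0.03,0,-1,0,0,-0.04,0])

```text
time: 28.85
eef_pos: [0.4793, 0.391, 0.0935]
orientation: [[0.96, 0.279, 0.001], [0.279, -0.96, 0.0], [0.001, -0.0, -1.0]]
wrist_force: [0.8, 0.6, -0.2]
grip_width: 0.203
grip_force: 48.9
```

Call:
drive_tool(series=[-1,0,0,0,0,-1,0,0,-0.01,0,-1,0,0,-0.01,0])

```text
time: 29.15
eef_pos: [0.479, 0.3908, 0.092]
orientation: [[0.96, 0.278, -0.0], [0.278, -0.96, -0.0], [-0.0, 0.0, -1.0]]
wrist_force: [-0.4, -1.2, -0.6]
grip_width: 0.209
grip_force: 48.9
```

Call:
drive_tool(series=[-1,0,0,-0.01,0,-1,0,0,-0.015,0,-1,0,0,-0.015,0])

```text
time: 29.45
eef_pos: [0.4792, 0.391, 0.0914]
orientation: [[0.96, 0.278, 0.0], [0.278, -0.96, 0.0], [0.0, -0.0, -1.0]]
wrist_force: [-2.2, -1.8, 4.6]
grip_width: 0.208
grip_force: 49.5
```

Call:
drive_tool(series=[-0.3,0,0,0,0,-0.3,0,0,0,0,-0.3,0,0,0,0,-0.3,0,0,0.2,0,-0.3,0,0,0.5,0])

```text
time: 29.95
eef_pos: [0.4774, 0.3897, 0.1382]
orientation: [[0.96, 0.278, -0.004], [0.278, -0.96, -0.003], [-0.005, 0.002, -1.0]]
wrist_force: [0.2, -0.2, -0.2]
grip_width: 0.35
grip_force: 0.0
```

Call:
drive_tool(series=[-0.3,0,0,0.5,0,-0.3,0,0,1,0,-0.3,0,0,1,0])

```text
time: 30.25
eef_pos: [0.4825, 0.3932, 0.2506]
orientation: [[0.96, 0.279, 0.012], [0.278, -0.96, 0.008], [0.014, -0.005, -1.0]]
wrist_force: [0.4, -1.1, 0.6]
grip_width: 0.35
grip_force: 0.0
```

Call:
drive_tool(series=[-0.3,0.2,-0.5,0,0.02,-0.3,0.3,-1,0,0.04,-0.3,0.3,-1,0,0.06,-0.3,0.3,-1,0,0.06])

```text
time: 30.65
eef_pos: [0.5097, 0.2893, 0.2405]
orientation: [[0.791, 0.612, 0.0], [0.612, -0.791, 0.0], [0.0, 0.0, -1.0]]
wrist_force: [-0.2, -0.4, -0.5]
grip_width: 0.35
grip_force: 0.0
```

Run:
```python
from loc import *
c=wrist();u=camera("top");t=camera("scene");s=c['s'];e=s["eef_pos"]; print(e,s["orientation"][:,0],s["qpos"].round(1))
p=proj(u,[.479,.391,.085]).astype(int); print("dish top",p,hough(u,.085,p[0]-18,p[0]+18,p[1]-18,p[1]+18,11,15))
p=proj(t,[.479,.391,.085]).astype(int); print(p, hough(t,.109,p[0]-20,p[0]+20,p[1]-25,p[1]+10,3,6))
```

```text
[0.50968044 0.28932249 0.24048476] [7.90913165e-01 6.11928372e-01 1.81453731e-04] [24.6  5.  86.4 -0.  88.6 76.8]
dish top [194 222] (array([187.5, 204.5]), np.float32(14.2), array([0.5412, 0.4171, 0.085 ]))
[486 257] (array([487.75, 236.75]), np.float32(5.575), array([0.4449, 0.3701, 0.109 ]))
```

```bash
cat >> loc.py <<'E'
def cfit(c,x,y,z,r,s=.03,a=45):
    k=proj(c,[x,y,z]).astype(int); y0,x0=max(k[1]-a,0),max(k[0]-a,0)
    g=cv2.resize(cv2.cvtColor(c["color"][y0:k[1]+a,x0:k[0]+a],cv2.COLOR_RGB2GRAY),None,fx=4,fy=4,interpolation=cv2.INTER_CUBIC)
    dt=cv2.distanceTransform(255-cv2.Canny(g,25,60),cv2.DIST_L2,5); th=np.linspace(0,2*np.pi,80)
    def f(p):
        q=np.array([proj(c,[p[0]+r*np.cos(t),p[1]+r*np.sin(t),z]) for t in th]); q=((q-[x0,y0]+.5)*4-.5).astype(np.float32)
        return np.minimum(cv2.remap(dt,q[:,:1].copy(),q[:,1:].copy(),cv2.INTER_LINEAR,borderValue=12).ravel(),12).mean()
    b=(0,x,y)
    for h in (s,s/8): b=min((f([i,j]),i,j) for i in b[1]+np.linspace(-h,h,17) for j in b[2]+np.linspace(-h,h,17))
    return np.round(b,4)
E
python3 - <<'E'
from loc import *
t=camera("scene");u=camera("top")
for n,c in(("scene",t),("top",u)): print(n,"lid",cfit(c,.479,.391,.085,.042),"knob",cfit(c,.479,.391,.109,.01,.02),"pan",cfit(c,.479,.391,.073,.065))
E
```

```text
scene lid [0.9055 0.479  0.3896] knob [1.8424 0.469  0.3691] pan [0.9064 0.4795 0.391 ]
top lid [4.7816 0.4738 0.391 ] knob [2.1072 0.4602 0.4107] pan [3.3053 0.5113 0.3915]
```

Scene fit: the lid is at (.479,.390) and the pan at (.4795,.391), so the dish is on the balance. Now back to the isolator.

Call:
drive_tool(series=[-0.1,0.13,-0.47,0,0.013,-0.1,0.267,-0.94,0,0.026,-0.1,0.267,-0.94,0,0.026])

```text
time: 31.2
eef_pos: [0.5371, 0.1929, 0.2405]
orientation: [[0.682, 0.732, 0.001], [0.732, -0.681, -0.002], [-0.001, 0.002, -1.0]]
wrist_force: [0.0, 0.2, -0.3]
grip_width: 0.45
grip_force: 0.0
```

Call:
drive_tool(series=[-0.1,0.13,-0.47,0,0.013,-0.1,0.267,-0.94,0,0.026,-0.1,0.267,-0.94,0,0.026])

```text
time: 31.5
eef_pos: [0.5637, 0.0989, 0.2405]
orientation: [[0.554, 0.832, 0.001], [0.832, -0.554, -0.002], [-0.001, 0.001, -1.0]]
wrist_force: [0.1, 1.5, -1.4]
grip_width: 0.453
grip_force: 0.0
```

Call:
drive_tool(series=[-0.1,0.13,-0.47,0,0.013,-0.1,0.267,-0.94,0,0.026,-0.1,0.267,-0.94,0,0.026])

```text
time: 31.8
eef_pos: [0.5902, 0.0052, 0.2403]
orientation: [[0.412, 0.911, 0.0], [0.911, -0.412, -0.002], [-0.002, 0.001, -1.0]]
wrist_force: [-0.7, 1.5, 0.3]
grip_width: 0.446
grip_force: 0.0
```

Call:
drive_tool(series=[-0.1,0.13,-0.47,0,0.013,-0.1,0.267,-0.94,0,0.026,-0.1,0.267,-0.94,0,0.026])

```text
time: 32.1
eef_pos: [0.6168, -0.0886, 0.24]
orientation: [[0.258, 0.966, -0.0], [0.966, -0.258, -0.001], [-0.001, 0.0, -1.0]]
wrist_force: [-0.4, -0.3, -0.0]
grip_width: 0.445
grip_force: 0.0
```

Call:
drive_tool(series=[0,0.13,-0.47,0,0.013,0,0.267,-0.94,0,0.026,0,0.267,-0.94,0,0.026,0,0.267,-0.94,0,0.026,0,0.267,-0.94,0,0.026])

```text
time: 32.6
eef_pos: [0.6429, -0.1769, 0.2405]
orientation: [[0.095, 0.995, -0.0], [0.995, -0.095, 0.001], [0.001, -0.0, -1.0]]
wrist_force: [-0.0, 0.1, -0.1]
grip_width: 0.503
grip_force: 0.0
```

Call:
drive_tool(series=[0.4,0,-0.04,0,0,0.4,0,-0.04,-0.3,0,0.4,0,-0.04,-0.6,0,0.4,0,-0.04,-0.9,0,0.4,0,-0.04,-0.9,0])

```text
time: 33.1
eef_pos: [0.6395, -0.1808, 0.1451]
orientation: [[0.094, 0.996, -0.008], [0.996, -0.094, 0.003], [0.002, -0.008, -1.0]]
wrist_force: [-0.8, -0.4, -0.4]
grip_width: 0.699
grip_force: 0.0
```

Call:
drive_tool(series=[0.4,0,0,-0.2,0,0.4,0,0,-0.36,0,0.4,0,0,-0.36,0,0.4,0,0,-0.36,0])

```text
time: 33.5
eef_pos: [0.6427, -0.1829, 0.1152]
orientation: [[0.094, 0.996, -0.0], [0.996, -0.094, 0.0], [0.0, -0.0, -1.0]]
wrist_force: [0.4, -0.3, -0.2]
grip_width: 0.705
grip_force: 0.0
```

Call:
drive_tool(series=[-1,0,0,0,0,-1,0,0,0,0,-1,0,0,0,0,-1,0,0,0,0,-1,0,0,0,0])

```text
time: 34.0
eef_pos: [0.6429, -0.1834, 0.1158]
orientation: [[0.095, 0.996, 0.001], [0.996, -0.095, -0.0], [-0.0, 0.001, -1.0]]
wrist_force: [-1.6, -0.0, 6.9]
grip_width: 0.169
grip_force: 49.6
```

Call:
drive_tool(series=[-1,0,0.01,0,-0.02,-1,0,0.02,0,-0.04,-1,0,0.02,0,-0.06,-1,0,0.02,0,-0.08,-1,0,0.02,0,-0.1])

```text
time: 34.5
eef_pos: [0.6414, -0.1826, 0.1158]
orientation: [[0.666, 0.746, -0.002], [0.746, -0.666, -0.002], [-0.003, -0.0, -1.0]]
wrist_force: [-11.4, -2.7, 10.6]
grip_width: 0.166
grip_force: 50.2
```

Call:
drive_tool(series=[-1,0,0,0,-0.02,-1,0,0,0,-0.04,-1,0,0,0,-0.06,-1,0,0,0,-0.08,-1,0,0,0,-0.1])

```text
time: 35.0
eef_pos: [0.6405, -0.1812, 0.1157]
orientation: [[0.977, 0.212, -0.004], [0.212, -0.977, 0.001], [-0.004, -0.001, -1.0]]
wrist_force: [-16.6, 3.8, 14.5]
grip_width: 0.171
grip_force: 50.6
```

Call:
drive_tool(series=[-1,0,0,0,-0.02,-1,0,0,0,-0.04,-1,0,0,0,-0.05,-1,0,0,0,-0.05,-1,0,0,0,-0.05])

```text
time: 35.5
eef_pos: [0.6404, -0.1803, 0.1157]
orientation: [[0.995, -0.095, -0.005], [-0.095, -0.995, 0.002], [-0.005, -0.001, -1.0]]
wrist_force: [-16.9, 6.2, 16.0]
grip_width: 0.173
grip_force: 50.7
```

Call:
drive_tool(series=[0,0,0,0,0,0,0,0,0,0,0,0,0,0,0,0,0,0,0.4,0,0,0,0,0.8,0])

```text
time: 36.0
eef_pos: [0.6413, -0.1807, 0.1931]
orientation: [[0.995, -0.095, -0.004], [-0.095, -0.996, 0.002], [-0.004, -0.001, -1.0]]
wrist_force: [1.4, -1.4, 0.4]
grip_width: 0.5
grip_force: 0.0
```

Call:
drive_tool(series=[0,0,0,0.5,0,0,-0.3,0,0.5,0,0,-0.4,0,0.5,0,0,-0.4,0,0.5,0])

```text
time: 36.4
eef_pos: [0.6016, -0.1812, 0.244]
orientation: [[0.995, -0.095, -0.001], [-0.095, -0.995, 0.0], [-0.001, -0.0, -1.0]]
wrist_force: [0.1, -0.2, -1.0]
grip_width: 0.496
grip_force: 0.0
```

Run:
```python
from loc import *
c=wrist();t=camera("scene");u=camera("top");s=c["s"];print(s["eef_pos"],s["wrist_force"],s["grip_width"])
print("lid",cfit(t,.479,.391,.085,.042),"pan",cfit(t,.479,.391,.073,.065))
# dark handle bar orientation, wrist view
k=proj(c,[.644,-.181,.131]).astype(int); a=75; y0,x0=max(k[1]-a,0),k[0]-a
g=c["color"][y0:k[1]+a,x0:k[0]+a].max(2); m=(g<45).astype(np.uint8)
n,l,st,ce=cv2.connectedComponentsWithStats(m)
for i in range(1,n):
    if st[i,4]>200:
        ys,xs=np.nonzero(l==i); print(st[i,:5],ce[i]+[x0,y0],cv2.minAreaRect(np.c_[xs,ys].astype(np.float32)))
print("pred k",k)
# spatula: dark handle predicted vs seen in top view
C,Sn=np.cos(np.radians(16.2)),np.sin(np.radians(16.2))
for q in [(.045,.07),(-.045,.07),(.155,.003),(.069,.003)]: print(q,proj(u,[.4+C*q[0],.0205+Sn*q[0],q[1]]))
```

```text
[ 0.60158553 -0.18117068  0.24401168] [ 0.13845947 -0.20720414 -1.04877148] 0.49585484212698716
lid [0.6255 0.479  0.3901] pan [0.8709 0.4799 0.3905]
[ 58  33  22  81 436] [303.7706422  143.96788991] ((64.16996765136719, 74.3536376953125), (81.04938507080078, 16.878604888916016), 80.77011108398438)
pred k [315 143]
(0.045, 0.07) [300.33779045 234.04994672]
(-0.045, 0.07) [307.49890051 259.81648667]
(0.155, 0.003) [293.43045261 204.77901476]
(0.069, 0.003) [299.81586905 227.72472056]
```

Run:
```python
from loc import *
c=wrist();u=camera("top")
def bar(c,n):
    k=proj(c,[.644,-.181,.131]).astype(int); a=70; y0,x0=max(k[1]-a,0),k[0]-a
    g=c["color"][y0:k[1]+a,x0:k[0]+a].max(2)
    # white pointer mark: bright pixels enclosed in dark surroundings
    d=cv2.morphologyEx((g<70).astype(np.uint8),cv2.MORPH_CLOSE,np.ones((9,9)))
    nn,l,st,ce=cv2.connectedComponentsWithStats(d); i=1+st[1:,4].argmax()
    w=((g>150)&(l==i)); ys,xs=np.nonzero(w); print(n,"dark",st[i],ce[i]+[x0,y0],"mark",len(xs),cv2.minAreaRect(np.c_[xs,ys].astype(np.float32)) if len(xs)>5 else None, k-[x0,y0])
bar(pickle.load(open("w1.pkl","rb")),"w1"); bar(c,"now")
g=u["color"][195:270,285:325].max(2); m=(g<45); ys,xs=np.nonzero(m); print(xs.mean()+285 if len(xs) else None, ys.mean()+195 if len(ys) else None,len(xs), cv2.minAreaRect(np.c_[xs,ys].astype(np.float32)) if len(xs)>5 else None)
```

```text
w1 dark [  45   13   49   99 2611] [311.5231712  145.11681348] mark 78 ((69.0, 33.0), (30.0, 4.0), 90.0) [70 70]
now dark [  47   18   46   91 2142] [314.2254902  143.34080299] mark 16 ((69.5, 47.5), (3.0, 3.0), 90.0) [70 70]
305.09090909090907 248.22727272727272 132 ((21.953020095825195, 54.067115783691406), (29.164657592773438, 18.51464080810547), 34.99202346801758)
```

The handle is back in its starting "on" appearance, the dish is on the pan and the spatula is where I laid it. Handing in.

```bash
python3 -c "
from station import *
print(close_job())"
```

```text
the job is handed in; nothing more can be done
None
```

I switched the warmer off, moved the dish by spatula to the cooling stand and then by its knob to the balance pan, laid the spatula on the bench, turned the isolator back on, and handed the job in at about 37 s; camera fits put the dish within about 2 mm of the pan's centre and show the handle back at on, but no verdict was returned.

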